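Set up the bench splitter for a run of straps

ROBOT

A 6-joint arm with a two-finger parallel gripper is mounted at the origin on the work surface. World frame = base frame: x ahead of the robot, y to its left, z up, the work surface at z = 0. Lengths are in mm, angles in rad, forces in N, time in s.
With the tool pointing down it reaches from about 375 to 925 mm from the base axis. Payload 5.7 kg.
Tool frame: the origin (TCP) lies at the very end of the fingers, on their centre line; the grasp point (between the pads) lies 19 mm behind it; z points along the fingers, y is the line along which they close (so a half turn about z gives the same grasp; the last joint's range is limited). The gripper opens to 85 mm and grips with 20 to 120 N. Pads are 22 mm wide; open, the fingers measure 114 mm over their backs; the gripper's body (76 mm by 85 mm) begins 54 mm behind the grasp point. The pads swing forward as they close: fully open they stand 13 mm farther back than shut.
Start: joints at [-0.115, 0.359, 1.51, -0, 1.272, -0.115], TCP at [599.969, -0.004, 231.267] pointing down, gripper open.
Joint ranges: [-2.97, 2.97], [-1.01, 2.36], [0.21, 2.38], [-0.96, 4.11], [0.2, 2.71], [-2.98, 2.98]. Speed limits (rad/s): [2.39, 2.39, 3.14, 3.14, 3.14, 3.14].

INTERFACE

Orientations are given as a 3x3 rotation matrix whose columns are the frame's x, y, z axes.
In Python, from workcell import ctrl gives the robot as it stands. The module is installed in compiled form; this text tells all that it offers.
- The arm moves only by the tool play_rows, never from a script. Its argument "increments" is a list of rows, each an object with "slide": the shift along the tool's x, y, z in units of 30 mm (1.0 is 30 mm), a list of three; "roll": the turn about the tool's z in units of 6 degrees (1.0 is 6 degrees); "grip": the opening, from -1 (shut) to 1 (fully open). In form: [{"slide": [dx, dy, dz], "roll": roll, "grip": grip}, ...]. A call has 1 to 20 rows; each row is the pose to reach, as a shift and turn from the pose commanded when the call began, along the tool's axes at that moment; what a row does not reach only later rows make up. A row lasts 1/10 s, in which the tool goes at most 50 mm and 8.59 degrees, less where a joint would pass 70% of its speed; a pose out of reach is approached as far as the arm can. A call with a gripper value outside its range is refused whole. The fingers move at their own pace and stop on an object; the grip force is fixed at half the most. Time passes only in rows, so rows that repeat a pose let the fingers close. It gives the time, the measured TCP pose, the force, the opening and the grip force at its end, in the units of the state.
- ctrl.observe(): the state, without advancing time (a new reading comes with each control period).
- ctrl.camera(name): name is "scene" or "side" or "wrist"; returns (picture, depth): 480x640x3 uint8, blue, green, red; 480x640 float32, mm along the optical axis (not along the pixel's ray), 0 where there is no reading.
- ctrl.get_calibration(name): a dict with "intrinsics" (3x3 intrinsics, pixels), "R" (3x3) and "t" (3): a world point X has camera coordinates R X + t; the wrist camera has in their place "hand_eye" (4x4, takes a point from camera to tool coordinates, whose origin is the TCP and whose axes are the flange's). Camera axes: x right, y down, z forward; pixel columns grow to the right and rows downward; lengths in mm; the calibration is good to about 2 mm. A picture is of the moment at which its call begins: read the wrist's pose just before it. get_calibration takes no time and is no camera call.
- ctrl.job_done(): hands the job in; it is judged then, once.
The state is a dict: "clock": time; "joint_positions": joint angles; "dq": joint speeds; "joint_torque": joint torques, N m; "tool_pos": TCP position; "tcp_rot": TCP orientation; "ft_force": force on the tool from outside, world axes, zero at the start; "wrist_torque": the same for the moment, N m; "gripper_width": finger opening in mm; "gripper_force": force on a finger pad.
Only numpy, scipy, OpenCV 4.12 (cv2) and the standard library are available. Lean on these libraries where they do the work, as an engineer would, in place of code of your own. Each camera call takes 0.05 s, during which the arm holds its last target. There are 200 camera calls.

TASK

Set the bench leather splitter up for the next run of straps: first swing its thickness lever right back to wide open, then press every guide pin from the wooden caddy fully home, one to a hole, in the row of holes in the infeed table, filling the row from the knife outwards with no gap. Then bring the lever on to the fifth notch from wide open, one click at a time with a short pause on each notch and never past the fifth. Leave the knife guard sitting square over the knife clamp bar, and do not disturb the other tools on the bench.

Things in the scene. Friction and masses are not known exactly. Their poses are not given: they have to be found in the camera images.
- splitter: green leather splitter fixed to the bench, 270 x 200 mm. Robot's side: bright infeed table, 192 x 150 mm, x -140 to 52, top 65 mm above the bench, with the holes. Behind it the dark knife clamp bar between two cheeks (x 44 to 110, inner faces y = +-78, tops 118 mm high); lever on the -y cheek. Origin: centre of underside, at bench height; x from table to knife, y left along the knife, z up.
- hole0 (a point): mouth of the first (nearest the knife) guide-pin hole in the splitter's infeed table (centre, on the table's top face, z up). A blind hole with a sharp, unchamfered rim, 21 mm in diameter and 18 mm deep, so a pin that is home stands 27 mm proud. Row of five along the splitter's x, 35 mm apart, at y = 30; hole0 at x = 24 mm.
- hole1 (a point): mouth of the second guide-pin hole in the splitter's infeed table (centre, on the table's top face, z up). A blind hole with a sharp, unchamfered rim, 21 mm in diameter and 18 mm deep, so a pin that is home stands 27 mm proud. 
- hole2 (a point): mouth of the third guide-pin hole in the splitter's infeed table (centre, on the table's top face, z up). A blind hole with a sharp, unchamfered rim, 21 mm in diameter and 18 mm deep, so a pin that is home stands 27 mm proud. 
- hole3 (a point): mouth of the fourth guide-pin hole in the splitter's infeed table (centre, on the table's top face, z up). A blind hole with a sharp, unchamfered rim, 21 mm in diameter and 18 mm deep, so a pin that is home stands 27 mm proud. 
- hole4 (a point): mouth of the fifth (farthest from the knife, nearest the robot) guide-pin hole in the splitter's infeed table (centre, on the table's top face, z up). A blind hole with a sharp, unchamfered rim, 21 mm in diameter and 18 mm deep, so a pin that is home stands 27 mm proud. 
- knife_bar (a point): point on the top face of the knife clamp bar, 100 mm above the bench, midway over knife and bar (together 34 mm along x, 156 mm along y), at (77, 0, 100) mm in the splitter's frame: the guard's inner top rests here. Axes as the splitter's.
- lever_axis (a point): point on the horizontal pivot axis of the thickness lever (parallel to the splitter's y), in the plane in which the lever swings; at (58, -106, 53) mm in the splitter's frame.
- lever_knob (a point): centre of the black ball knob (24 mm in diameter) at the end of the thickness lever, 110 mm from the pivot; the lever's bar is 9 mm thick.
- lever (a joint): thickness lever angle, rad. A spring ball clicks it into 7 notches 0.17 apart. 0 = wide open, leaning 0.51 rad from upright towards splitter -x (the robot); grows as the knob swings to +x. Notch k is at 0.17 k: fifth from wide open 0.85; the last, 1.02, is one too far. Clicks over at 5 to 8 N at the knob and stays in the notch where left. Starts on one of notches 1 to 4.
- caddy: loose light-wood pin caddy, a block 50 (x) x 216 (y) x 24 mm, about 450 g, with five roomy round pockets in a row along its y (23 mm wide, 14 mm deep, 42 mm apart, the third in its middle). A pin in a pocket stands on its floor, 10 mm above the bench, and 31 mm proud of the block. Origin: centre of underside.
- pin0: plain steel guide pin, a solid cylinder 20 mm in diameter and 45 mm long with square, unchamfered ends and a fine groove near the top, about 100 g; it stands in one of the caddy's pockets. Origin at the centre of its lower end, z up its length. Not every start has this pin.
- pin1: plain steel guide pin, a solid cylinder 20 mm in diameter and 45 mm long with square, unchamfered ends and a fine groove near the top, about 100 g; it stands in one of the caddy's pockets. Origin at the centre of its lower end, z up its length. Not every start has this pin.
- pin2: plain steel guide pin, a solid cylinder 20 mm in diameter and 45 mm long with square, unchamfered ends and a fine groove near the top, about 100 g; it stands in one of the caddy's pockets. Origin at the centre of its lower end, z up its length. Not every start has this pin.
- pin3: plain steel guide pin, a solid cylinder 20 mm in diameter and 45 mm long with square, unchamfered ends and a fine groove near the top, about 100 g; it stands in one of the caddy's pockets. Origin at the centre of its lower end, z up its length. Not every start has this pin.
- pin4: plain steel guide pin, a solid cylinder 20 mm in diameter and 45 mm long with square, unchamfered ends and a fine groove near the top, about 100 g; it stands in one of the caddy's pockets. Origin at the centre of its lower end, z up its length. Not every start has this pin.
- guard: loose knife guard lying channel down: aluminium channel 50 (x) x 136 (y) x 35 mm, walls 3, inside 44 wide and 30 high, with a wooden grip rib on top (14 x 80 x 20 mm high; 55 overall); about 180 g. Origin: centre of underside. In place its long axis lies along the knife, the channel astride knife and clamp bar (play 5 mm each way in x, 10 in y), its origin 30 mm below knife_bar.
- dye_bottle: blue dye bottle, 52 mm in diameter, 125 mm tall, standing; leave alone
- weight: black round paperweight with a knob, 68 mm in diameter, 68 mm tall; leave alone
- slicker: dark turned wooden edge slicker standing on end, 34 mm in diameter, 90 mm tall; leave alone
- mallet: white poly mallet lying on the bench, head 46 x 85 mm, handle 200 mm towards its -x; leave alone

How it is judged:
By the outcome, as a careful person would: the job done as asked, in the order asked, and still so for the second after the job is handed in, with the robot touching nothing.
Of pin0, pin1, pin2, pin3, pin4 only 3 to 5 are there at a start; the rules pass over those that are not, and their reading is None.
At some moment in a run one of guard, caddy may be knocked a few centimetres aside while the robot is not near it.
It also fails if it takes over 210 s, if anything falls off the work surface, if the arm or the gripper's body presses on something with over 40 N, if the wrist force passes 120 N, or if a joint passes its speed limit or range.

## Working session

There is one attempt and no reset: what is moved stays moved. The work goes in short steps, Python scripts to look and compute and a tool call to move; the robot and the scene stay as the last step left them, time stands still between calls to the robot, and variables do not carry over. Pictures are saved under pics/ and viewed, at most 14 in all, crops included, and the job is handed in when it is done.

Besides the shell and the picture viewer there is one more tool, called by a JSON object that holds its "op" and its "data". play_rows: Moves the arm, as the interface text tells. Its arguments: {"type":"object","properties":{"increments":{"type":"array"}},"required":["increments"]}

```bash
mkdir -p pics; cat > h.py <<'E'
import numpy as np, cv2
from workcell import ctrl
def cam(n):
    s=ctrl.observe(); im,d=ctrl.camera(n); c=ctrl.get_calibration(n); K=np.array(c["intrinsics"])
    if n=="wrist":
        T=np.eye(4);T[:3,:3]=np.array(s["tcp_rot"]);T[:3,3]=s["tool_pos"]
        M=T@np.array(c["hand_eye"])          # cam->world
    else:
        R=np.array(c["R"]);M=np.eye(4);M[:3,:3]=R.T;M[:3,3]=-R.T@np.array(c["t"])
    return im,d,K,M
def ray(K,M,uv,z):
    uv=np.atleast_2d(uv).astype(float)
    r=np.c_[uv,np.ones(len(uv))]@np.linalg.inv(K).T@M[:3,:3].T
    o=M[:3,3]; return o+r*((z-o[2])/r[:,2])[:,None]
def cloud(d,K,M):
    v,u=np.mgrid[0:480,0:640]
    p=np.stack([(u-K[0,2])/K[0,0]*d,(v-K[1,2])/K[1,1]*d,d],-1)
    return p@M[:3,:3].T+M[:3,3]
def proj(K,M,X):
    X=np.atleast_2d(X);p=(X-M[:3,3])@M[:3,:3]@K.T
    return p[:,:2]/p[:,2:]
E
python3 - <<'E'
from h import *
for n in("scene","side","wrist"):
    im,d,K,M=cam(n);cv2.imwrite(f"pics/{n}0.png",im);np.savez(f"{n}0.npz",im=im,d=d,K=K,M=M);print(n,M.round(2),K[0,0],(d>0).mean())
s=ctrl.observe();print(s["tcp_rot"],s["gripper_width"],s["clock"])
E
```

```text
scene [[-2.20000e-01  5.30000e-01 -8.20000e-01  1.67862e+03]
 [ 9.80000e-01  1.20000e-01 -1.90000e-01  2.70860e+02]
 [-1.00000e-02 -8.40000e-01 -5.40000e-01  8.26740e+02]
 [ 0.00000e+00  0.00000e+00  0.00000e+00  1.00000e+00]] 495.9381899479071 0.9958854166666666
side [[-7.3000e-01 -3.8000e-01  5.6000e-01 -2.4923e+02]
 [-6.8000e-01  4.3000e-01 -5.9000e-01  9.1398e+02]
 [-1.0000e-02 -8.2000e-01 -5.7000e-01  9.8891e+02]
 [ 0.0000e+00  0.0000e+00  0.0000e+00  1.0000e+00]] 578.1084328083106 0.9957584635416666
wrist [[ 1.0000e+00 -0.0000e+00 -0.0000e+00  6.0035e+02]
 [-0.0000e+00 -9.6000e-01 -2.8000e-01  7.1310e+01]
 [-0.0000e+00  2.8000e-01 -9.6000e-01  3.7275e+02]
 [ 0.0000e+00  0.0000e+00  0.0000e+00  1.0000e+00]] 398.74192625828175 0.9958235677083334
[[ 1.12152149e-05  9.99998943e-01 -1.45360271e-03]
 [ 9.99999986e-01 -1.09718141e-05  1.67454441e-04]
 [ 1.67438315e-04 -1.45360457e-03 -9.99998929e-01]] 85.47628568393536 0.15
```

View pics/scene0.png

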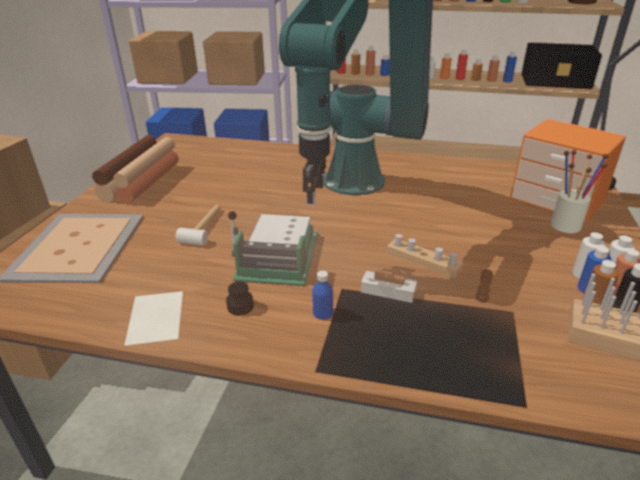

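View pics/side0.png

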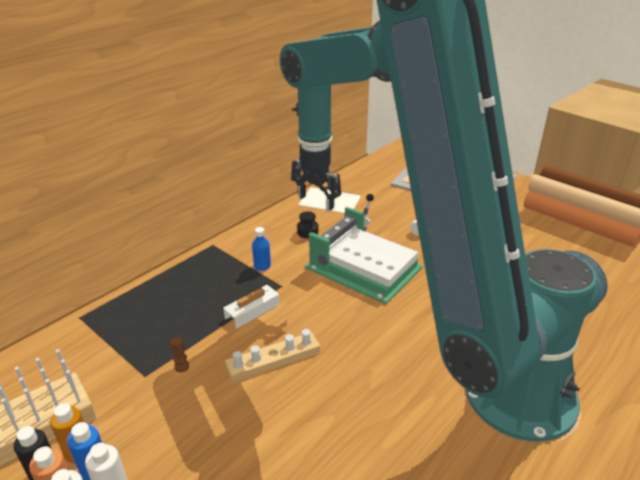

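View pics/wrist0.png

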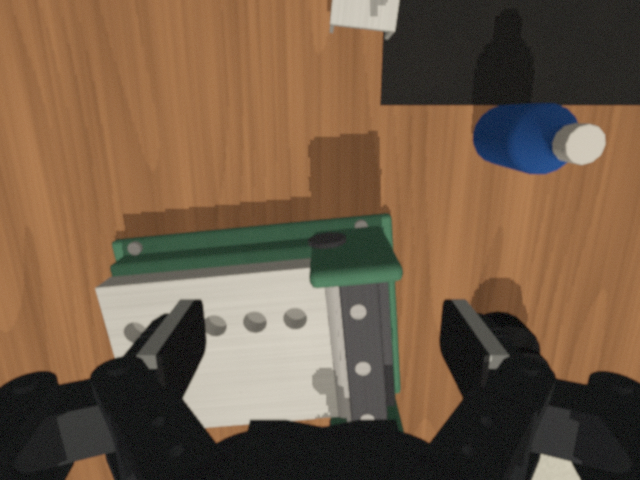

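```bash
python3 - <<'E'
from h import *
f={n:np.load(n+"0.npz") for n in("scene","side","wrist")}
L=lambda n:(f[n]["im"],f[n]["d"],f[n]["K"],f[n]["M"])
im,d,K,M=L("wrist")
# holes: dark blobs in the bright table
hs=cv2.cvtColor(im,cv2.COLOR_BGR2HSV)
g=cv2.cvtColor(im,cv2.COLOR_BGR2GRAY)
roi=np.zeros_like(g);roi[295:345,205:315]=1
m=((g<150)&(roi>0)).astype(np.uint8)
n,_,st,ce=cv2.connectedComponentsWithStats(m)
for i in range(1,n):
    if st[i,4]>80: print("hole",ce[i].round(1),st[i],ray(K,M,ce[i],65).round(1))
P=cloud(d,K,M)
for uv in((295,300),(255,300),(240,390),(300,390)): print("table depth z",uv,P[uv[1],uv[0]].round(1))
print("table corner nr", ray(K,M,[(98,290),(325,262),(190,428),(338,420)],65).round(1))
# clouds
for n,box in(("scene",(360,230,460,300)),("side",(215,280,325,380))):
    im,d,K,M=L(n);P=cloud(d,K,M);u0,v0,u1,v1=box
    Q=P[v0:v1,u0:u1].reshape(-1,3);C=im[v0:v1,u0:u1].reshape(-1,3)
    hsv=cv2.cvtColor(C[None],cv2.COLOR_BGR2HSV)[0]
    for nm,s in(("block",(Q[:,2]>17)&(Q[:,2]<29)&(hsv[:,1]>50)),("grey",(Q[:,2]>28)&(Q[:,2]<62)&(hsv[:,1]<60))):
        print(n,nm,s.sum(),cv2.minAreaRect(Q[s][:,:2].astype(np.float32)) if s.sum()>5 else "")
    np.save(n+"P.npy",P)
# knob triangulation
def r(n,uv):
    im,d,K,M=L(n);v=M[:3,:3]@np.linalg.inv(K)@np.array([*uv,1.]);return M[:3,3],v/np.linalg.norm(v)
def knob(n,box):
    im=L(n)[0];u0,v0,u1,v1=box;g=cv2.cvtColor(im,cv2.COLOR_BGR2GRAY)[v0:v1,u0:u1]
    n_,_,st,ce=cv2.connectedComponentsWithStats((g<70).astype(np.uint8));i=1+np.argmax(st[1:,4]);print(n,ce[i]+[u0,v0],st[i]);return ce[i]+[u0,v0]
a=knob("scene",(222,207,244,222));b=knob("side",(360,190,380,203))
o1,v1=r("scene",a);o2,v2=r("side",b)
t=np.linalg.lstsq(np.c_[v1,-v2],o2-o1,rcond=None)[0];p1=o1+t[0]*v1;p2=o2+t[1]*v2;print("knob",p1,p2)
big=[cv2.resize(L("side")[0][170:390,210:430],None,fx=2.7,fy=2.7)]
cv2.imwrite("pics/crop_side.png",big[0])
E
```

```text
hole [294.7 318.9] [284 310  23  19 338] [[576.2 -97.1  65. ]]
hole [254.3 322.1] [243 313  23  19 342] [[ 541.3 -100.1   65. ]]
hole [213.8 326.6] [205 317  21  28 362] [[ 506.1 -104.5   65. ]]
table depth z (295, 300) [576.9 -79.1  65.3]
table depth z (255, 300) [543.  -79.1  65.2]
table depth z (240, 390) [ 524.8 -169.7   64.4]
table depth z (300, 390) [ 579.6 -169.8   64.3]
table corner nr [[ 411.4  -70.    65. ]
 [ 602.2  -44.9   65. ]
 [ 475.4 -211.4   65. ]
 [ 614.6 -202.3   65. ]]
scene block 713 ((556.781982421875, 263.34747314453125), (216.95118713378906, 249.0387725830078), 77.84677124023438)
scene grey 784 ((570.5126953125, 249.83218383789062), (186.25552368164062, 239.4093017578125), 70.59998321533203)
side block 1272 ((543.9007568359375, 259.0130615234375), (216.80368041992188, 210.54928588867188), 67.60829162597656)
side grey 991 ((573.47802734375, 248.56643676757812), (187.2394561767578, 240.37890625), 68.45396423339844)
scene [231.92 215.44] [ 7  5  6  7 25]
side [369.53333333 197.36666667] [ 7  5  6  6 30]
knob [ 605.98579003 -231.94524327  161.43270422] [ 606.36661025 -230.33188862  159.599444  ]
```

View pics/crop_side.png

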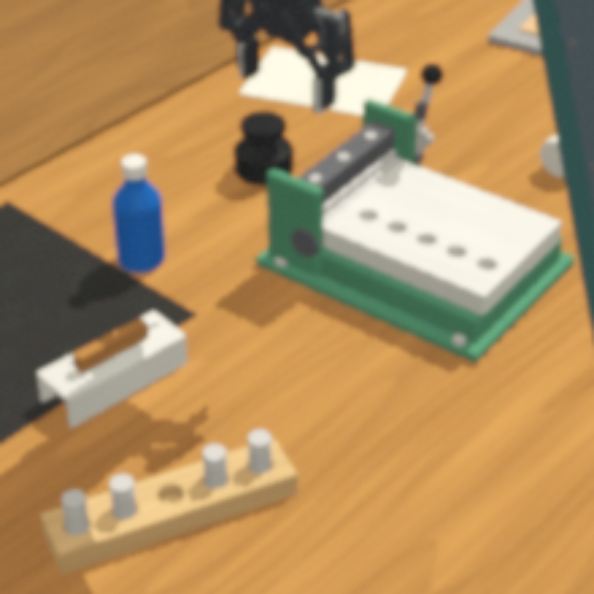

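{"op": "play_rows", "data": {"increments": [{"slide": [-1.6, 0, 0], "roll": -0.95, "grip": 0.3}, {"slide": [-3.2, 0.1, 0.2], "roll": -0.95, "grip": 0.3}, {"slide": [-4.8, 0.2, 0.4], "roll": -0.95, "grip": 0.3}, {"slide": [-6.4, 0.2, 0.4], "roll": -0.95, "grip": 0.3}, {"slide": [-7.7, 0.2, 0.4], "roll": -0.95, "grip": 0.3}, {"slide": [-7.7, 0.2, 0.4], "roll": -0.95, "grip": 0.3}, {"slide": [-7.7, 0.2, 0.4], "roll": -0.95, "grip": 0.3}]}}

```text
clock: 0.85
tool_pos: [605.5, -231.7, 218.7]
tcp_rot: [[-0.097, 0.995, -0.001], [0.995, 0.097, 0.001], [0.001, -0.001, -1.0]]
ft_force: [-0.1, 0.9, -0.3]
gripper_width: 55.7
gripper_force: 0.0
```

```bash
python3 - <<'E'
from h import *
s=ctrl.observe();print(np.round(s["tool_pos"],1),np.round(s["tcp_rot"],3).tolist(),s["ft_force"])
im,d,K,M=cam("wrist");cv2.imwrite("pics/w1.png",im);np.savez("w1.npz",im=im,d=d,K=K,M=M)
print(proj(K,M,[[606,-231,161],s["tool_pos"]]).round())
E
```

```text
[ 605.5 -231.7  218.7] [[-0.097, 0.995, -0.001], [0.995, 0.097, 0.001], [0.001, -0.001, -1.0]] [-0.05297212  0.90253143 -0.266996  ]
[[322. 253.]
 [320. 304.]]
```

View pics/w1.png

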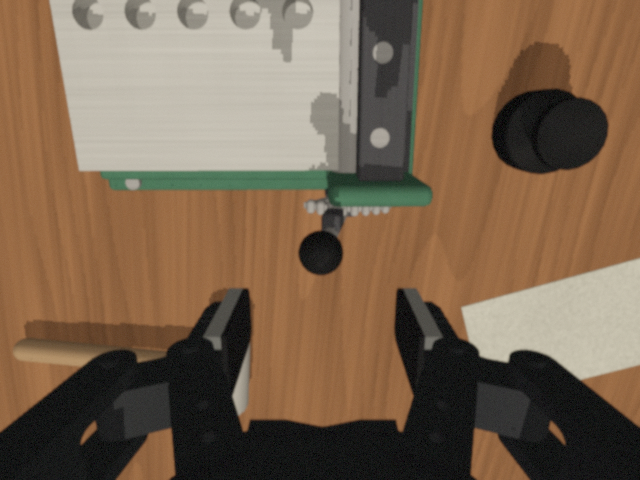

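{"op": "play_rows", "data": {"increments": [{"slide": [0, 0, 1.2], "roll": 0, "grip": 0.2}, {"slide": [0, 0, 2.2], "roll": 0, "grip": 0.2}, {"slide": [0, 0, 2.2], "roll": 0, "grip": 0}, {"slide": [0, 0, 2.2], "roll": 0, "grip": -0.5}, {"slide": [0, 0, 2.2], "roll": 0, "grip": -0.8}, {"slide": [0, 0, 2.2], "roll": 0, "grip": -0.8}, {"slide": [0, 0, 2.2], "roll": 0, "grip": -0.8}, {"slide": [0, 0, 2.2], "roll": 0, "grip": -0.8}]}}

```text
clock: 1.7
tool_pos: [605.9, -230.0, 154.6]
tcp_rot: [[-0.099, 0.995, 0.0], [0.995, 0.099, 0.001], [0.001, 0.0, -1.0]]
ft_force: [-2.9, 4.4, 3.3]
gripper_width: 20.6
gripper_force: 58.9
```

```bash
python3 - <<'E'
from h import *
f=np.load("w1.npz");im,d,K,M=f["im"],f["d"],f["K"],f["M"]
g=cv2.cvtColor(im,cv2.COLOR_BGR2GRAY)
b=(g>110).astype(np.uint8)
cs,_=cv2.findContours(1-b[:60,55:330],cv2.RETR_LIST,cv2.CHAIN_APPROX_NONE)
for c in cs:
    if 200<cv2.contourArea(c)<1500:
        e=cv2.fitEllipse(c);print(np.round(e[0],1),np.round(e[1],1),ray(K,M,np.array(e[0])+[55,0],65).round(1))
print("edges",ray(K,M,[(80,170),(335,170)],65).round(1))
E
```

```text
edges [[ 424.7 -217.1   65. ]
 [ 612.5 -198.8   65. ]]
```

{"op": "play_rows", "data": {"increments": [{"slide": [0, -0.2, 0.03], "roll": 0, "grip": -0.8}, {"slide": [0, -0.4, 0.08], "roll": 0, "grip": -0.8}, {"slide": [0, -0.6, 0.15], "roll": 0, "grip": -0.8}, {"slide": [0, -0.6, 0.15], "roll": 0, "grip": -0.8}, {"slide": [0, -0.6, 0.15], "roll": 0, "grip": -0.8}, {"slide": [0, -0.8, 0.22], "roll": 0, "grip": -0.8}, {"slide": [0, -1.0, 0.32], "roll": 0, "grip": -0.8}, {"slide": [0, -1.19, 0.42], "roll": 0, "grip": -0.8}, {"slide": [0, -1.19, 0.42], "roll": 0, "grip": -0.8}, {"slide": [0, -1.19, 0.42], "roll": 0, "grip": -0.8}]}}

```text
clock: 2.7
tool_pos: [570.1, -237.2, 141.7]
tcp_rot: [[-0.1, 0.995, -0.0], [0.995, 0.1, -0.004], [-0.004, -0.001, -1.0]]
ft_force: [-5.1, 2.9, 5.8]
gripper_width: 20.1
gripper_force: 62.4
```

{"op": "play_rows", "data": {"increments": [{"slide": [0, -0.1, 0.05], "roll": 0, "grip": -0.8}, {"slide": [0, -0.15, 0.05], "roll": 0, "grip": -0.8}, {"slide": [0, -0.15, 0.05], "roll": 0, "grip": -0.8}]}}

```text
clock: 3.0
tool_pos: [568.1, -237.4, 140.5]
tcp_rot: [[-0.1, 0.995, 0.004], [0.995, 0.1, -0.004], [-0.005, 0.004, -1.0]]
ft_force: [2.6, 3.2, 4.7]
gripper_width: 20.2
gripper_force: 62.3
```

{"op": "play_rows", "data": {"increments": [{"slide": [0, 0.1, 0], "roll": 0, "grip": -0.1}, {"slide": [0, 0.1, 0], "roll": 0, "grip": 0.3}, {"slide": [0, 0.1, 0], "roll": 0, "grip": 0.3}, {"slide": [0, 0.1, 0], "roll": 0, "grip": 0.3}, {"slide": [0, 0.1, -1.0], "roll": 0, "grip": 0.3}, {"slide": [0, 0.1, -2.5], "roll": 0, "grip": 0.3}, {"slide": [1, 0.1, -3.5], "roll": 0, "grip": 0.5}, {"slide": [2, -0.4, -3.5], "roll": 0, "grip": 0.5}, {"slide": [2, -0.4, -3.5], "roll": 0, "grip": 0.5}]}}

```text
clock: 3.9
tool_pos: [546.1, -173.3, 245.1]
tcp_rot: [[-0.101, 0.995, -0.001], [0.995, 0.101, 0.001], [0.002, -0.001, -1.0]]
ft_force: [-0.4, 0.5, -0.7]
gripper_width: 63.8
gripper_force: 0.0
```

```bash
python3 - <<'E'
from h import *
s=ctrl.observe();print(np.round(s["tool_pos"],1))
im,d,K,M=cam("wrist");cv2.imwrite("pics/w2.png",im);np.savez("w2.npz",im=im,d=d,K=K,M=M)
E
```

```text
[ 546.1 -173.3  245.1]
```

View pics/w2.png

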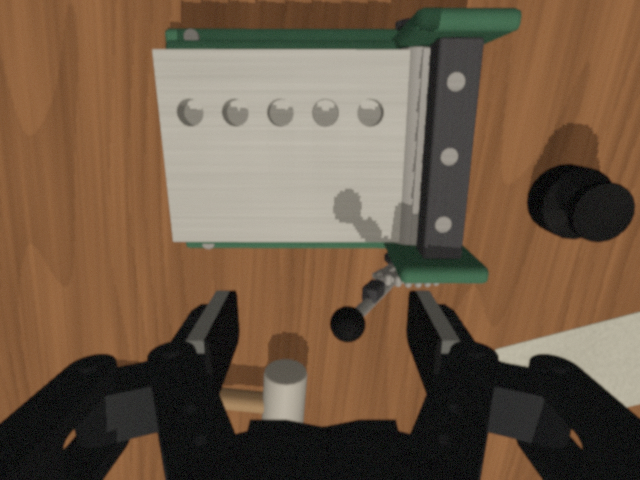

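```bash
cat > spl.py <<'E'
from h import *
def holes(im,K,M,roi):   # ellipse of each hole rim
    u0,v0,u1,v1=roi;g=cv2.GaussianBlur(cv2.cvtColor(im,cv2.COLOR_BGR2GRAY),(3,3),0)[v0:v1,u0:u1]
    hi=np.percentile(g,75)
    cs,_=cv2.findContours((g<hi-14).astype(np.uint8),cv2.RETR_EXTERNAL,cv2.CHAIN_APPROX_NONE)
    o=[]
    for c in cs:
        if cv2.contourArea(c)>300:
            (u,v),ax,_=cv2.fitEllipse(cv2.convexHull(c));o.append([u+u0,v+v0,*ax])
    return np.array(sorted(o,key=lambda r:-r[0]))
E
python3 - <<'E'
from spl import *
f=np.load("w2.npz");im,d,K,M=f["im"],f["d"],f["K"],f["M"]
o=holes(im,K,M,(172,88,392,136));print(o.round(1))
X=ray(K,M,o[:,:2],65);print(X.round(1))
print("knob",ray(K,M,(347,324),149).round(1))
p=np.polyfit(X[:,0],X[:,1],1);print("yaw",np.arctan(p[0]),np.diff(X,axis=0).round(1).tolist())
C=ray(K,M,[(153,49),(409,48),(173,241),(388,243)],65);print(C.round(1))
y=np.arctan(p[0]);R=np.array([[np.cos(y),-np.sin(y)],[np.sin(y),np.cos(y)]])
h=np.array([[24-35*i,30] for i in range(len(X))])
org=(X[:,:2]-h@R.T).mean(0);print("origin",org, "knob spl",R.T@(ray(K,M,(347,324),149)[0,:2]-org), "corners",((C[:,:2]-org)@R).round(1))
# caddy in scene/side: pins tops clusters by height
for n in("scene","side"):
    g=np.load(n+"0.npz");P=np.load(n+"P.npy");u0,v0,u1,v1=dict(scene=(380,225,465,280),side=(220,325,325,380))[n]
    Q=P[v0:v1,u0:u1].reshape(-1,3);s=(Q[:,2]>51)&(Q[:,2]<60)
    if s.sum()<5: continue
    k,l,_,ce=cv2.connectedComponentsWithStats(s.reshape(v1-v0,u1-u0).astype(np.uint8))
    for i in range(1,k):
        q=Q[l.ravel()==i];print(n,len(q),q.mean(0).round(1))
E
```

```text
[[370.4 112.5  27.6  28.7]
 [325.  112.5  28.1  28.7]
 [279.5 112.3  27.5  28.8]
 [234.3 112.4  27.2  29.5]
 [189.3 112.2  27.2  30.1]]
[[ 576.5  -96.8   65. ]
 [ 541.5 -100.3   65. ]
 [ 506.4 -103.7   65. ]
 [ 471.6 -107.3   65. ]
 [ 436.9 -110.7   65. ]]
knob [[ 569.6 -234.1  149. ]]
yaw 0.09946620957269844 [[-35.0, -3.5, 0.0], [-35.1, -3.4, 0.0], [-34.8, -3.6, 0.0], [-34.7, -3.4, 0.0]]
[[ 409.8  -68.3   65. ]
 [ 598.8  -48.4   65. ]
 [ 424.  -217.2   65. ]
 [ 605.6 -200.5   65. ]]
origin [ 555.33135096 -129.03394491] knob spl [   3.71889177 -105.92607898] corners [[-138.8   74.9]
 [  51.3   75.9]
 [-139.5  -74.6]
 [  43.   -76.1]]
scene 27 [442.4 205.1  54.5]
scene 29 [460.7 243.7  55. ]
scene 30 [493.  321.1  54.7]
scene 32 [506.9 360.   54.4]
scene 101 [641.6 207.2  55.1]
side 51 [441.  211.   55.3]
side 51 [456.9 250.2  55.7]
side 53 [489.3 327.1  55. ]
side 56 [505.2 366.   55.4]
```

{"op": "play_rows", "data": {"increments": [{"slide": [1.6, -0.2, 0], "roll": 0.6, "grip": 0.5}, {"slide": [3.2, -0.4, 0], "roll": 1.2, "grip": 0.5}, {"slide": [4.8, -0.6, 0], "roll": 1.8, "grip": 0.5}, {"slide": [6.4, -0.8, 0], "roll": 2.4, "grip": 0.5}, {"slide": [8.0, -1.0, 0], "roll": 3.0, "grip": 0.5}, {"slide": [9.6, -1.2, 0], "roll": 3.6, "grip": 0.5}, {"slide": [11.2, -1.4, 0], "roll": 4.2, "grip": 0.5}, {"slide": [12.8, -1.6, 0], "roll": 4.7, "grip": 0.5}, {"slide": [14.0, -1.65, 0], "roll": 4.7, "grip": 0.5}, {"slide": [14.0, -1.65, 0], "roll": 4.7, "grip": 0.5}, {"slide": [14.0, -1.65, 0], "roll": 4.7, "grip": 0.5}]}}

```text
clock: 5.05
tool_pos: [457.3, 236.7, 243.6]
tcp_rot: [[0.381, 0.925, -0.001], [0.925, -0.381, -0.001], [-0.001, -0.0, -1.0]]
ft_force: [0.5, -0.4, -0.5]
gripper_width: 63.9
gripper_force: 0.0
```

```bash
python3 - <<'E'
from h import *
s=ctrl.observe();print(np.round(s["tool_pos"],1))
im,d,K,M=cam("wrist");cv2.imwrite("pics/w3.png",im);np.savez("w3.npz",im=im,d=d,K=K,M=M)
P=cloud(d,K,M)
m=((P[...,2]>50)&(P[...,2]<60)).astype(np.uint8);m[280:]=0
k,l,st,ce=cv2.connectedComponentsWithStats(m)
for i in range(1,k):
    if st[i,4]>100: print(st[i],ce[i].round(1),ray(K,M,ce[i],55).round(1),P[l==i].mean(0).round(1))
E
```

```text
[457.3 236.7 243.6]
[304  11  26  31 612] [316.7  25.8] [[505.9 363.1  55. ]] [505.9 363.1  54.7]
[305  72  25  27 532] [316.9  85. ] [[490.  324.5  55. ]] [490.  324.5  54.7]
[ 522  108   31   96 1757] [537.2 155.1] [[635.9 206.   55. ]] [636.3 205.4  54.2]
[306 179  23  24 436] [317.  190.9] [[458.  247.3  55. ]] [458.  247.2  54.6]
[306 227  23  23 409] [317.2 238.2] [[442.1 208.9  55. ]] [442.  208.7  54.4]
```

View pics/w3.png

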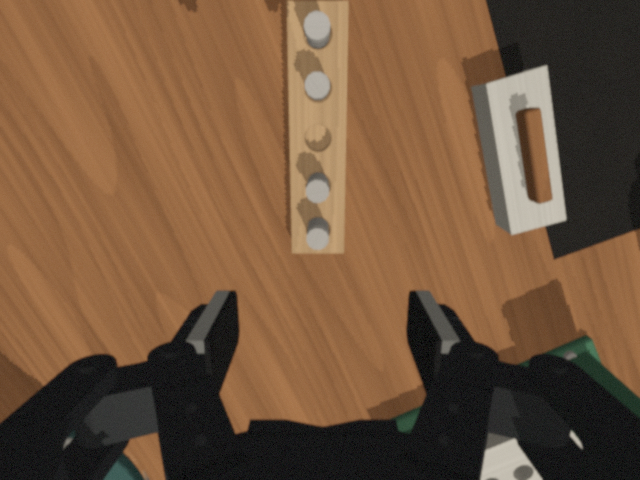

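{"op": "play_rows", "data": {"increments": [{"slide": [-1.05, -0.12, 1.5], "roll": 0, "grip": 0.3}, {"slide": [-1.05, -0.12, 3.0], "roll": 0, "grip": 0.2}, {"slide": [-1.05, -0.12, 4.5], "roll": 0, "grip": 0.2}, {"slide": [-1.05, -0.12, 5.8], "roll": 0, "grip": 0.2}, {"slide": [-1.05, -0.12, 6.6], "roll": 0, "grip": 0.2}, {"slide": [-1.05, -0.12, 7.05], "roll": 0, "grip": 0.2}, {"slide": [-1.05, -0.12, 7.05], "roll": 0, "grip": 0.1}, {"slide": [-1.05, -0.12, 7.05], "roll": 0, "grip": -0.3}, {"slide": [-1.05, -0.12, 7.05], "roll": 0, "grip": -0.8}, {"slide": [-1.05, -0.12, 7.05], "roll": 0, "grip": -0.8}, {"slide": [-1.05, -0.12, 7.05], "roll": 0, "grip": -0.8}, {"slide": [-1.05, -0.12, 7.05], "roll": 0, "grip": -0.8}]}}

```text
clock: 6.3
tool_pos: [442.6, 208.8, 33.7]
tcp_rot: [[0.382, 0.924, 0.002], [0.924, -0.382, 0.0], [0.001, 0.002, -1.0]]
ft_force: [-0.8, -2.8, 8.1]
gripper_width: 18.0
gripper_force: 58.7
```

{"op": "play_rows", "data": {"increments": [{"slide": [0, 0, -1.0], "roll": 0, "grip": -0.8}, {"slide": [0, 0, -2.5], "roll": 0, "grip": -0.8}, {"slide": [0, 0, -4.0], "roll": 0.3, "grip": -0.8}, {"slide": [-0.9, 0.8, -4.0], "roll": 1.4, "grip": -0.8}, {"slide": [-1.8, 1.6, -4.0], "roll": 2.6, "grip": -0.8}, {"slide": [-2.7, 2.4, -4.0], "roll": 3.8, "grip": -0.8}, {"slide": [-3.6, 3.2, -4.0], "roll": 5.0, "grip": -0.8}, {"slide": [-4.5, 4.0, -4.0], "roll": 6.2, "grip": -0.8}, {"slide": [-5.4, 4.9, -4.0], "roll": 7.4, "grip": -0.8}, {"slide": [-6.3, 5.7, -4.0], "roll": 8.6, "grip": -0.8}, {"slide": [-7.2, 6.5, -4.0], "roll": 9.7, "grip": -0.8}, {"slide": [-8.1, 7.28, -4.0], "roll": 10.3, "grip": -0.8}, {"slide": [-8.1, 7.28, -3.3], "roll": 10.3, "grip": -0.8}, {"slide": [-8.1, 7.28, -2.7], "roll": 10.3, "grip": -0.8}, {"slide": [-8.1, 7.28, -2.7], "roll": 10.3, "grip": -0.8}, {"slide": [-8.1, 7.28, -2.7], "roll": 10.3, "grip": -0.8}]}}

```text
clock: 7.9
tool_pos: [550.2, -99.0, 113.8]
tcp_rot: [[0.995, 0.1, -0.001], [0.1, -0.995, 0.0], [-0.001, -0.0, -1.0]]
ft_force: [0.0, 0.2, -1.6]
gripper_width: 17.8
gripper_force: 58.8
```

```bash
python3 - <<'E'
from h import *
s=ctrl.observe();print(np.round(s["tool_pos"],1),np.round(s["joint_positions"],2))
im,d,K,M=cam("wrist");cv2.imwrite("pics/w4.png",im);np.savez("w4.npz",im=im,d=d,K=K,M=M)
E
```

```text
[550.2 -99.  113.8] [-0.3   0.43  1.73  0.    0.98  1.17]
```

View pics/w4.png

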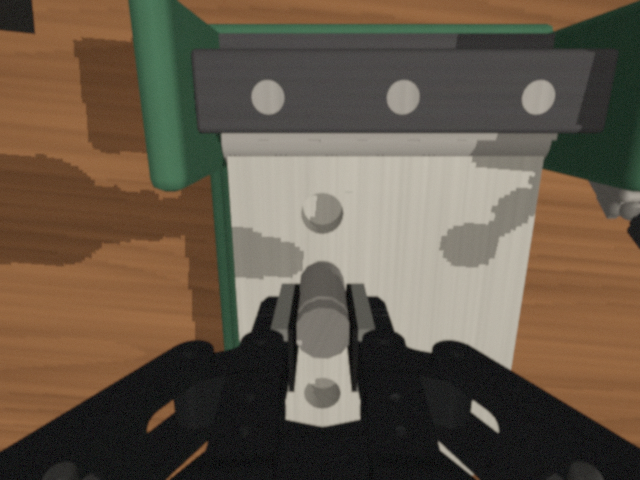

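```bash
python3 - <<'E'
from spl import *
s=ctrl.observe();f=np.load("w4.npz");im,d,K,M=f["im"],f["d"],f["K"],f["M"]
T=np.array(s["tcp_rot"]);t=np.array(s["tool_pos"])
o=holes(im,K,M,(295,185,350,238));print(o)
X=ray(K,M,o[:1,:2],65);print("hole",X, "in tool",(X-t)@T)
g=cv2.cvtColor(im,cv2.COLOR_BGR2GRAY).astype(int)
for v in(268,272,276,280,285): print(v,g[v,290:356:3].tolist())
print(g[252:272,322].tolist())
zb=t[2]-23.7
for v in(260,262,264):
    p=ray(K,M,(322,v),zb);print(v,((p-t)@T).round(2))
E
```

```text
[[321.85739136 213.25188255  41.69992447  43.38062286]]
hole [[576.26900456 -96.78058698  65.        ]] in tool [[25.53889683  0.26449126 49.34796334]]
268 [130, 130, 131, 134, 151, 147, 85, 87, 89, 88, 89, 87, 90, 89, 102, 105, 147, 181, 187, 184, 180, 182]
272 [132, 131, 139, 174, 143, 84, 85, 85, 88, 88, 89, 90, 86, 86, 93, 101, 109, 164, 186, 183, 181, 184]
276 [141, 171, 180, 176, 88, 83, 86, 85, 86, 86, 88, 88, 90, 89, 89, 83, 92, 121, 180, 184, 182, 183]
280 [179, 178, 180, 165, 81, 86, 87, 85, 88, 87, 89, 85, 90, 88, 87, 84, 85, 103, 170, 181, 180, 182]
285 [93, 86, 35, 57, 79, 85, 88, 89, 88, 87, 88, 91, 88, 88, 87, 87, 82, 85, 137, 59, 49, 90]
[180, 180, 180, 182, 180, 182, 179, 175, 159, 131, 106, 91, 93, 86, 90, 92, 87, 89, 91, 88]
260 [[10.6   0.37 23.71]]
262 [[ 9.66  0.37 23.71]]
264 [[ 8.72  0.37 23.71]]
```

{"op": "play_rows", "data": {"increments": [{"slide": [0.4, 0, 0.2], "roll": 0, "grip": -0.8}, {"slide": [0.847, 0.003, 0.4], "roll": 0, "grip": -0.8}, {"slide": [0.847, 0.003, 0.6], "roll": 0, "grip": -0.8}, {"slide": [0.847, 0.003, 0.78], "roll": 0, "grip": -0.8}, {"slide": [0.847, 0.003, 0.82], "roll": 0, "grip": -0.8}, {"slide": [0.847, 0.003, 0.85], "roll": 0, "grip": -0.8}, {"slide": [0.847, 0.003, 0.88], "roll": 0, "grip": -0.8}, {"slide": [0.847, 0.003, 0.9], "roll": 0, "grip": -0.8}, {"slide": [0.847, 0.003, 0.9], "roll": 0, "grip": -0.8}]}}

```text
clock: 8.85
tool_pos: [575.7, -96.9, 86.8]
tcp_rot: [[0.995, 0.099, 0.0], [0.099, -0.995, -0.0], [0.0, 0.0, -1.0]]
ft_force: [0.3, -0.0, -0.7]
gripper_width: 18.0
gripper_force: 58.8
```

{"op": "play_rows", "data": {"increments": [{"slide": [0, 0, 0.05], "roll": 0, "grip": -0.8}, {"slide": [0, 0, 0.1], "roll": 0, "grip": -0.8}, {"slide": [0, 0, 0.15], "roll": 0, "grip": -0.8}, {"slide": [0, 0, 0.15], "roll": 0, "grip": -0.8}]}}

```text
clock: 9.25
tool_pos: [575.6, -96.8, 81.9]
tcp_rot: [[0.995, 0.099, -0.001], [0.099, -0.995, 0.0], [-0.001, -0.0, -1.0]]
ft_force: [0.7, 1.2, -1.6]
gripper_width: 17.8
gripper_force: 58.8
```

{"op": "play_rows", "data": {"increments": [{"slide": [0, 0, 0.1], "roll": 0, "grip": -0.8}, {"slide": [0, 0, 0.2], "roll": 0, "grip": -0.8}, {"slide": [0, 0, 0.3], "roll": 0, "grip": -0.8}, {"slide": [0, 0, 0.36], "roll": 0, "grip": -0.8}, {"slide": [0, 0, 0.41], "roll": 0, "grip": -0.8}, {"slide": [0, 0, 0.41], "roll": 0, "grip": -0.8}]}}

```text
clock: 9.85
tool_pos: [575.8, -96.8, 70.8]
tcp_rot: [[0.995, 0.099, 0.0], [0.099, -0.995, -0.0], [0.0, 0.0, -1.0]]
ft_force: [-2.5, 1.4, 7.8]
gripper_width: 17.6
gripper_force: 60.0
```

{"op": "play_rows", "data": {"increments": [{"slide": [0, 0, 0.36], "roll": 0, "grip": -0.4}, {"slide": [0, 0, 0.36], "roll": 0, "grip": -0.2}, {"slide": [0, 0, 0.36], "roll": 0, "grip": -0.1}, {"slide": [0, 0, -0.5], "roll": 0, "grip": 0}, {"slide": [0, 0, -1.8], "roll": 0, "grip": 0}, {"slide": [0, -0.5, -3.0], "roll": 0, "grip": 0.1}, {"slide": [-0.4, -1.8, -4.0], "roll": -1.2, "grip": 0.2}, {"slide": [-0.8, -3.1, -4.3], "roll": -2.4, "grip": 0.2}, {"slide": [-1.1, -4.4, -4.3], "roll": -3.6, "grip": 0.2}, {"slide": [-1.4, -5.7, -4.3], "roll": -4.8, "grip": 0.2}, {"slide": [-1.7, -7.0, -4.3], "roll": -6.0, "grip": 0.2}, {"slide": [-2.0, -8.3, -4.3], "roll": -7.2, "grip": 0.2}, {"slide": [-2.4, -9.6, -4.3], "roll": -8.4, "grip": 0.2}, {"slide": [-2.7, -10.8, -4.3], "roll": -9.6, "grip": 0.2}, {"slide": [-2.84, -11.46, -4.3], "roll": -10.3, "grip": 0.2}, {"slide": [-2.84, -11.46, -4.3], "roll": -10.3, "grip": 0.2}, {"slide": [-2.84, -11.46, -4.3], "roll": -10.3, "grip": 0.2}]}}

```text
clock: 11.55
tool_pos: [456.9, 236.7, 198.9]
tcp_rot: [[0.383, 0.924, 0.0], [0.924, -0.383, -0.0], [-0.0, 0.0, -1.0]]
ft_force: [-0.1, -0.7, -0.5]
gripper_width: 51.4
gripper_force: 0.0
```

```bash
cat > pins.py <<'E'
from h import *
s=ctrl.observe();t=np.array(s["tool_pos"]);T=np.array(s["tcp_rot"]);print(t.round(1),"yaw",np.arctan2(T[1,1],T[0,1]).round(3))
im,d,K,M=cam("wrist");P=cloud(d,K,M)
m=((P[...,2]>50)&(P[...,2]<60)).astype(np.uint8);m[290:]=0
k,l,st,ce=cv2.connectedComponentsWithStats(m)
for i in range(1,k):
    if st[i,4]>100:
        X=ray(K,M,ce[i],55)[0];print(st[i],ce[i].round(1),X.round(1),"units",((X-t)@T/30).round(3), "z to 31.5:",((t[2]-31.5)/30).round(2))
E
python3 pins.py
```

```text
[456.9 236.7 198.9] yaw -0.393
[301   0  31  30 756] [315.6  13.1] [505.5 362.1  55. ] units [ 4.48  -0.107  4.797] z to 31.5: 5.58
[302  66  29  31 715] [316.   80.6] [489.9 324.4  55. ] units [ 3.122 -0.107  4.797] z to 31.5: 5.58
[ 553  106   33  111 2350] [569.4 160.3] [635.7 206.5  55. ] units [1.351 5.889 4.8  ] z to 31.5: 5.58
[304 189  26  27 571] [316.5 202.2] [457.9 247.4  55. ] units [ 0.342 -0.107  4.798] z to 31.5: 5.58
```

{"op": "play_rows", "data": {"increments": [{"slide": [0.34, -0.107, 1.3], "roll": 0, "grip": 0.1}, {"slide": [0.34, -0.107, 2.8], "roll": 0, "grip": 0.1}, {"slide": [0.34, -0.107, 4.2], "roll": 0, "grip": 0.1}, {"slide": [0.34, -0.107, 5.1], "roll": 0, "grip": 0.1}, {"slide": [0.34, -0.107, 5.58], "roll": 0, "grip": 0}, {"slide": [0.34, -0.107, 5.58], "roll": 0, "grip": -0.4}, {"slide": [0.34, -0.107, 5.58], "roll": 0, "grip": -0.8}, {"slide": [0.34, -0.107, 5.58], "roll": 0, "grip": -0.8}, {"slide": [0.34, -0.107, 5.58], "roll": 0, "grip": -0.8}]}}

```text
clock: 12.5
tool_pos: [458.6, 247.5, 32.5]
tcp_rot: [[0.383, 0.924, 0.002], [0.924, -0.383, 0.001], [0.001, 0.001, -1.0]]
ft_force: [-0.9, -0.1, -0.7]
gripper_width: 18.1
gripper_force: 58.6
```

{"op": "play_rows", "data": {"increments": [{"slide": [0, 0, -1.0], "roll": 0, "grip": -0.8}, {"slide": [0, 0, -2.3], "roll": 0, "grip": -0.8}, {"slide": [-0.6, 0.4, -3.5], "roll": 0.5, "grip": -0.8}, {"slide": [-1.7, 1.2, -3.5], "roll": 1.7, "grip": -0.8}, {"slide": [-2.9, 2.0, -3.5], "roll": 2.9, "grip": -0.8}, {"slide": [-4.1, 2.9, -3.5], "roll": 4.1, "grip": -0.8}, {"slide": [-5.3, 3.8, -3.5], "roll": 5.3, "grip": -0.8}, {"slide": [-6.5, 4.7, -3.5], "roll": 6.5, "grip": -0.8}, {"slide": [-7.7, 5.6, -3.5], "roll": 7.7, "grip": -0.8}, {"slide": [-8.8, 6.4, -3.5], "roll": 8.9, "grip": -0.8}, {"slide": [-9.66, 6.975, -3.5], "roll": 10.0, "grip": -0.8}, {"slide": [-9.66, 6.975, -2.8], "roll": 10.3, "grip": -0.8}, {"slide": [-9.66, 6.975, -2.2], "roll": 10.3, "grip": -0.8}, {"slide": [-9.66, 6.975, -2.08], "roll": 10.3, "grip": -0.8}, {"slide": [-9.66, 6.975, -2.08], "roll": 10.3, "grip": -0.8}, {"slide": [-9.66, 6.975, -2.08], "roll": 10.3, "grip": -0.8}]}}

```text
clock: 14.1
tool_pos: [540.9, -100.3, 94.9]
tcp_rot: [[0.995, 0.1, 0.001], [0.1, -0.995, -0.001], [0.001, 0.001, -1.0]]
ft_force: [-0.0, -0.3, -0.9]
gripper_width: 17.9
gripper_force: 58.8
```

{"op": "play_rows", "data": {"increments": [{"slide": [0, 0, 0.1], "roll": 0, "grip": -0.8}, {"slide": [0, 0, 0.2], "roll": 0, "grip": -0.8}, {"slide": [0, 0, 0.26], "roll": 0, "grip": -0.8}, {"slide": [0, 0, 0.31], "roll": 0, "grip": -0.8}, {"slide": [0, 0, 0.36], "roll": 0, "grip": -0.8}, {"slide": [0, 0, 0.36], "roll": 0, "grip": -0.8}]}}

```text
clock: 14.7
tool_pos: [539.9, -100.2, 82.7]
tcp_rot: [[0.995, 0.099, -0.001], [0.099, -0.995, 0.0], [-0.001, -0.0, -1.0]]
ft_force: [-0.8, 0.6, -1.4]
gripper_width: 17.8
gripper_force: 59.0
```

{"op": "play_rows", "data": {"increments": [{"slide": [0, 0, 0.1], "roll": 0, "grip": -0.8}, {"slide": [0, 0, 0.2], "roll": 0, "grip": -0.8}, {"slide": [0, 0, 0.3], "roll": 0, "grip": -0.8}, {"slide": [0, 0, 0.4], "roll": 0, "grip": -0.8}, {"slide": [0, 0, 0.45], "roll": 0, "grip": -0.8}, {"slide": [0, 0, 0.49], "roll": 0, "grip": -0.8}, {"slide": [0, 0, 0.49], "roll": 0, "grip": -0.8}]}}

```text
clock: 15.4
tool_pos: [539.9, -100.2, 68.2]
tcp_rot: [[0.995, 0.099, -0.001], [0.099, -0.995, 0.0], [-0.001, -0.0, -1.0]]
ft_force: [-2.6, 1.5, -1.5]
gripper_width: 18.3
gripper_force: 59.0
```

{"op": "play_rows", "data": {"increments": [{"slide": [0, 0, 0.03], "roll": 0, "grip": -0.8}, {"slide": [0, 0, 0.06], "roll": 0, "grip": -0.8}, {"slide": [0, 0, 0.06], "roll": 0, "grip": -0.8}]}}

```text
clock: 15.7
tool_pos: [540.0, -100.2, 68.0]
tcp_rot: [[0.995, 0.099, -0.0], [0.099, -0.995, 0.0], [-0.0, -0.0, -1.0]]
ft_force: [-6.3, 2.6, 15.2]
gripper_width: 18.2
gripper_force: 60.8
```

{"op": "play_rows", "data": {"increments": [{"slide": [0, 0, -0.05], "roll": 0, "grip": -0.4}, {"slide": [0, 0, -0.05], "roll": 0, "grip": -0.2}, {"slide": [0, 0, -0.05], "roll": 0, "grip": -0.1}, {"slide": [0, 0, -0.8], "roll": 0, "grip": 0}, {"slide": [0, 0, -2.0], "roll": 0, "grip": 0}, {"slide": [0, -0.8, -3.2], "roll": 0, "grip": 0.1}, {"slide": [-0.1, -2.2, -4.3], "roll": -1.2, "grip": 0.2}, {"slide": [-0.2, -3.6, -4.3], "roll": -2.4, "grip": 0.2}, {"slide": [-0.3, -5.1, -4.3], "roll": -3.6, "grip": 0.2}, {"slide": [-0.4, -6.6, -4.3], "roll": -4.8, "grip": 0.2}, {"slide": [-0.5, -8.1, -4.3], "roll": -6.0, "grip": 0.2}, {"slide": [-0.6, -9.6, -4.3], "roll": -7.2, "grip": 0.2}, {"slide": [-0.7, -11.1, -4.3], "roll": -8.4, "grip": 0.2}, {"slide": [-0.8, -12.4, -4.3], "roll": -9.6, "grip": 0.2}, {"slide": [-0.87, -13.1, -4.3], "roll": -10.3, "grip": 0.2}, {"slide": [-0.87, -13.1, -4.3], "roll": -10.3, "grip": 0.2}, {"slide": [-0.87, -13.1, -4.3], "roll": -10.3, "grip": 0.2}]}}

```text
clock: 17.4
tool_pos: [475.3, 288.1, 195.3]
tcp_rot: [[0.383, 0.924, 0.0], [0.924, -0.383, -0.001], [-0.001, 0.0, -1.0]]
ft_force: [-0.0, -0.7, -0.4]
gripper_width: 51.1
gripper_force: 0.0
```

```bash
python3 pins.py
```

```text
[475.3 288.1 195.3] yaw -0.393
[306  85  29  31 697] [320.1  99.6] [506.  363.4  55. ] units [ 2.714 -0.015  4.677] z to 31.5: 5.46
[307 148  28  29 618] [320.2 162.4] [490.  324.7  55. ] units [ 1.317 -0.015  4.678] z to 31.5: 5.46
[ 547  185   33  101 2044] [563.3 234.5] [635.9 206.9  55. ] units [-0.449  5.981  4.68 ] z to 31.5: 5.46
```

{"op": "play_rows", "data": {"increments": [{"slide": [1.31, -0.015, 1.0], "roll": 0, "grip": 0.1}, {"slide": [1.31, -0.015, 2.5], "roll": 0, "grip": 0.1}, {"slide": [1.31, -0.015, 4.0], "roll": 0, "grip": 0.1}, {"slide": [1.31, -0.015, 5.0], "roll": 0, "grip": 0.1}, {"slide": [1.31, -0.015, 5.42], "roll": 0, "grip": 0}, {"slide": [1.31, -0.015, 5.42], "roll": 0, "grip": -0.4}, {"slide": [1.31, -0.015, 5.42], "roll": 0, "grip": -0.8}, {"slide": [1.31, -0.015, 5.42], "roll": 0, "grip": -0.8}, {"slide": [1.31, -0.015, 5.42], "roll": 0, "grip": -0.8}]}}

```text
clock: 18.35
tool_pos: [490.9, 325.0, 34.6]
tcp_rot: [[0.383, 0.924, 0.002], [0.924, -0.383, 0.001], [0.002, 0.002, -1.0]]
ft_force: [-0.0, 0.7, -0.4]
gripper_width: 17.9
gripper_force: 58.6
```

{"op": "play_rows", "data": {"increments": [{"slide": [0, 0, -1.0], "roll": 0, "grip": -0.8}, {"slide": [0, 0, -2.3], "roll": 0, "grip": -0.8}, {"slide": [-0.9, 0.4, -3.5], "roll": 0.5, "grip": -0.8}, {"slide": [-2.3, 1.0, -3.5], "roll": 1.7, "grip": -0.8}, {"slide": [-3.8, 1.7, -3.5], "roll": 2.9, "grip": -0.8}, {"slide": [-5.3, 2.4, -3.5], "roll": 4.1, "grip": -0.8}, {"slide": [-6.8, 3.1, -3.5], "roll": 5.3, "grip": -0.8}, {"slide": [-8.3, 3.8, -3.5], "roll": 6.5, "grip": -0.8}, {"slide": [-9.8, 4.5, -3.5], "roll": 7.7, "grip": -0.8}, {"slide": [-11.3, 5.2, -3.5], "roll": 8.9, "grip": -0.8}, {"slide": [-12.6, 5.8, -3.5], "roll": 10.0, "grip": -0.8}, {"slide": [-13.0, 5.95, -3.2], "roll": 10.3, "grip": -0.8}, {"slide": [-13.0, 5.95, -2.5], "roll": 10.3, "grip": -0.8}, {"slide": [-13.0, 5.95, -2.08], "roll": 10.3, "grip": -0.8}, {"slide": [-13.0, 5.95, -2.08], "roll": 10.3, "grip": -0.8}, {"slide": [-13.0, 5.95, -2.08], "roll": 10.3, "grip": -0.8}]}}

```text
clock: 19.95
tool_pos: [505.4, -103.2, 95.5]
tcp_rot: [[0.995, 0.101, -0.001], [0.101, -0.995, 0.0], [-0.001, -0.0, -1.0]]
ft_force: [-0.2, -0.4, -0.9]
gripper_width: 18.2
gripper_force: 58.8
```

```bash
python3 - <<'E'
from h import *
for i in range(4):
    s=ctrl.observe();print(np.round(s["tool_pos"],2));ctrl.camera("side")
E
```

```text
[ 505.41 -103.25   95.48]
[ 505.9  -103.41   95.91]
[ 506.13 -103.55   96.09]
[ 506.17 -103.64   96.15]
```

{"op": "play_rows", "data": {"increments": [{"slide": [0, 0, 0.15], "roll": 0, "grip": -0.8}, {"slide": [0, 0, 0.22], "roll": 0, "grip": -0.8}, {"slide": [0, 0, 0.28], "roll": 0, "grip": -0.8}, {"slide": [0, 0, 0.34], "roll": 0, "grip": -0.8}, {"slide": [0, 0, 0.4], "roll": 0, "grip": -0.8}, {"slide": [0, 0, 0.4], "roll": 0, "grip": -0.8}, {"slide": [0, 0, 0.4], "roll": 0, "grip": -0.8}]}}

```text
clock: 20.85
tool_pos: [505.2, -104.0, 83.2]
tcp_rot: [[0.995, 0.099, -0.001], [0.099, -0.995, 0.0], [-0.001, -0.0, -1.0]]
ft_force: [0.1, 1.1, -1.3]
gripper_width: 17.9
gripper_force: 58.8
```

{"op": "play_rows", "data": {"increments": [{"slide": [0, 0, 0.1], "roll": 0, "grip": -0.8}, {"slide": [0, 0, 0.2], "roll": 0, "grip": -0.8}, {"slide": [0, 0, 0.3], "roll": 0, "grip": -0.8}, {"slide": [0, 0, 0.38], "roll": 0, "grip": -0.8}, {"slide": [0, 0, 0.42], "roll": 0, "grip": -0.8}, {"slide": [0, 0, 0.46], "roll": 0, "grip": -0.8}, {"slide": [0, 0, 0.46], "roll": 0, "grip": -0.8}]}}

```text
clock: 21.55
tool_pos: [505.3, -103.9, 70.5]
tcp_rot: [[0.995, 0.099, -0.0], [0.099, -0.995, 0.0], [-0.0, -0.0, -1.0]]
ft_force: [-4.8, 2.2, 11.4]
gripper_width: 17.9
gripper_force: 60.5
```

{"op": "play_rows", "data": {"increments": [{"slide": [0, 0, -0.05], "roll": 0, "grip": -0.4}, {"slide": [0, 0, -0.05], "roll": 0, "grip": -0.2}, {"slide": [0, 0, -0.05], "roll": 0, "grip": -0.1}, {"slide": [0, 0, -0.8], "roll": 0, "grip": 0}, {"slide": [0, 0, -2.0], "roll": 0, "grip": 0}, {"slide": [0, -0.8, -3.2], "roll": 0, "grip": 0.1}, {"slide": [0.1, -2.2, -4.2], "roll": -1.2, "grip": 0.2}, {"slide": [0.2, -3.7, -4.2], "roll": -2.4, "grip": 0.2}, {"slide": [0.3, -5.2, -4.2], "roll": -3.6, "grip": 0.2}, {"slide": [0.4, -6.7, -4.2], "roll": -4.8, "grip": 0.2}, {"slide": [0.5, -8.2, -4.2], "roll": -6.0, "grip": 0.2}, {"slide": [0.6, -9.7, -4.2], "roll": -7.2, "grip": 0.2}, {"slide": [0.7, -11.2, -4.2], "roll": -8.4, "grip": 0.2}, {"slide": [0.8, -12.7, -4.2], "roll": -9.6, "grip": 0.2}, {"slide": [0.91, -14.3, -4.2], "roll": -10.3, "grip": 0.2}, {"slide": [0.91, -14.3, -4.2], "roll": -10.3, "grip": 0.2}, {"slide": [0.91, -14.3, -4.2], "roll": -10.3, "grip": 0.2}, {"slide": [0.91, -14.3, -4.2], "roll": -10.3, "grip": 0.2}]}}

```text
clock: 23.35
tool_pos: [489.9, 324.6, 195.2]
tcp_rot: [[0.383, 0.924, -0.001], [0.924, -0.383, -0.001], [-0.001, -0.0, -1.0]]
ft_force: [0.3, 0.3, 0.6]
gripper_width: 51.5
gripper_force: 0.0
```

```bash
python3 pins.py
```

```text
[489.9 324.6 195.2] yaw -0.393
[307 144  29  29 633] [321.  158.3] [506.2 363.6  55. ] units [1.412 0.005 4.672] z to 31.5: 5.46
[ 539  236   28   54 1055] [552.8 263.5] [637.8 223.7  55. ] units [-1.211  5.842  4.673] z to 31.5: 5.46
```

{"op": "play_rows", "data": {"increments": [{"slide": [1.41, 0.005, 1.0], "roll": 0, "grip": 0.1}, {"slide": [1.41, 0.005, 2.5], "roll": 0, "grip": 0.1}, {"slide": [1.41, 0.005, 4.0], "roll": 0, "grip": 0.1}, {"slide": [1.41, 0.005, 5.0], "roll": 0, "grip": 0.1}, {"slide": [1.41, 0.005, 5.46], "roll": 0, "grip": 0}, {"slide": [1.41, 0.005, 5.46], "roll": 0, "grip": 0}, {"slide": [1.41, 0.005, 5.46], "roll": 0, "grip": -0.4}, {"slide": [1.41, 0.005, 5.46], "roll": 0, "grip": -0.8}, {"slide": [1.41, 0.005, 5.46], "roll": 0, "grip": -0.8}, {"slide": [1.41, 0.005, 5.46], "roll": 0, "grip": -0.8}]}}

```text
clock: 24.4
tool_pos: [507.8, 365.1, 33.9]
tcp_rot: [[0.382, 0.924, 0.003], [0.924, -0.382, 0.001], [0.003, 0.002, -1.0]]
ft_force: [-0.7, -2.2, 7.4]
gripper_width: 17.7
gripper_force: 58.9
```

{"op": "play_rows", "data": {"increments": [{"slide": [0, 0, -1.0], "roll": 0, "grip": -0.8}, {"slide": [0, 0, -2.3], "roll": 0, "grip": -0.8}, {"slide": [-0.9, 0.2, -3.5], "roll": 0.5, "grip": -0.8}, {"slide": [-2.5, 0.6, -3.5], "roll": 1.6, "grip": -0.8}, {"slide": [-4.1, 1.1, -3.5], "roll": 2.7, "grip": -0.8}, {"slide": [-5.7, 1.5, -3.5], "roll": 3.8, "grip": -0.8}, {"slide": [-7.3, 1.9, -3.5], "roll": 4.9, "grip": -0.8}, {"slide": [-8.9, 2.4, -3.5], "roll": 6.0, "grip": -0.8}, {"slide": [-10.5, 2.8, -3.5], "roll": 7.1, "grip": -0.8}, {"slide": [-12.1, 3.2, -3.5], "roll": 8.2, "grip": -0.8}, {"slide": [-13.7, 3.7, -3.5], "roll": 9.3, "grip": -0.8}, {"slide": [-15.4, 4.17, -3.5], "roll": 10.3, "grip": -0.8}, {"slide": [-15.4, 4.17, -3.0], "roll": 10.3, "grip": -0.8}, {"slide": [-15.4, 4.17, -2.7], "roll": 10.3, "grip": -0.8}, {"slide": [-15.4, 4.17, -2.7], "roll": 10.3, "grip": -0.8}, {"slide": [-15.4, 4.17, -2.7], "roll": 10.3, "grip": -0.8}, {"slide": [-15.4, 4.17, -2.7], "roll": 10.3, "grip": -0.8}]}}

```text
clock: 26.1
tool_pos: [445.5, -109.1, 113.2]
tcp_rot: [[0.995, 0.102, 0.0], [0.102, -0.995, -0.0], [0.0, 0.0, -1.0]]
ft_force: [-0.9, 0.1, -1.3]
gripper_width: 17.9
gripper_force: 58.8
```

```bash
python3 - <<'E'
from spl import *
s=ctrl.observe();t=np.array(s["tool_pos"]);T=np.array(s["tcp_rot"]);print(t.round(1))
im,d,K,M=cam("wrist");cv2.imwrite("pics/w5.png",im[150:390,190:450].repeat(2,0).repeat(2,1));np.savez("w5.npz",im=im,d=d,K=K,M=M)
o=holes(im,K,M,(290,180,355,245));print(o)
for r in o: print("hole in tool",((ray(K,M,r[:2],65)-t)@T).round(2))
g=cv2.cvtColor(im,cv2.COLOR_BGR2GRAY).astype(int)
print(g[252:280,322].tolist());print(g[282,290:356:2].tolist())
for v in(258,262,266,270): print(v,((ray(K,M,(322,v),t[2]-23.9)-t)@T).round(2))
E
```

```text
[ 445.5 -109.1  113.2]
[[322.74478149 213.2308197   42.22294617  43.3368187 ]]
hole in tool [[26.32  0.85 48.18]]
[160, 158, 158, 160, 158, 156, 158, 154, 145, 129, 120, 114, 105, 92, 84, 76, 82, 80, 83, 82, 78, 79, 79, 80, 82, 80, 79, 80]
[124, 147, 146, 146, 146, 109, 72, 76, 77, 72, 69, 77, 77, 77, 78, 79, 84, 80, 79, 75, 75, 74, 73, 74, 80, 93, 115, 158, 159, 148, 147, 152, 150]
258 [[11.85  0.51 23.9 ]]
262 [[ 9.97  0.51 23.9 ]]
266 [[ 8.07  0.51 23.9 ]]
270 [[ 6.16  0.51 23.9 ]]
```

View pics/w5.png

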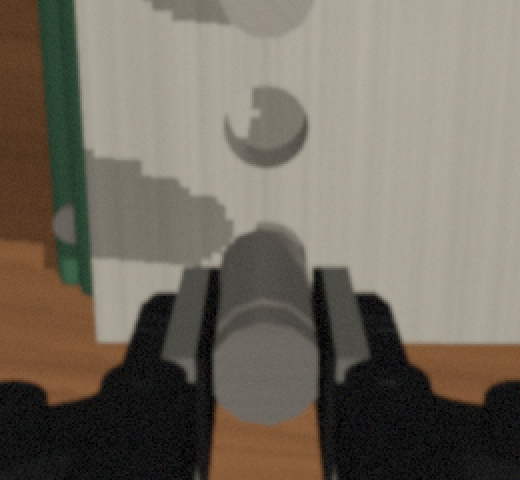

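{"op": "play_rows", "data": {"increments": [{"slide": [0.5, 0.01, 0.2], "roll": 0, "grip": -0.8}, {"slide": [0.92, 0.018, 0.4], "roll": 0, "grip": -0.8}, {"slide": [0.92, 0.018, 0.6], "roll": 0, "grip": -0.8}, {"slide": [0.92, 0.018, 0.7], "roll": 0, "grip": -0.8}, {"slide": [0.92, 0.018, 0.7], "roll": 0, "grip": -0.8}, {"slide": [0.92, 0.018, 0.77], "roll": 0, "grip": -0.8}, {"slide": [0.92, 0.018, 0.82], "roll": 0, "grip": -0.8}, {"slide": [0.92, 0.018, 0.87], "roll": 0, "grip": -0.8}, {"slide": [0.92, 0.018, 0.92], "roll": 0, "grip": -0.8}, {"slide": [0.92, 0.018, 0.92], "roll": 0, "grip": -0.8}]}}

```text
clock: 27.15
tool_pos: [472.5, -107.7, 85.0]
tcp_rot: [[0.995, 0.099, -0.0], [0.099, -0.995, 0.0], [-0.0, -0.001, -1.0]]
ft_force: [0.8, 1.7, -1.5]
gripper_width: 17.7
gripper_force: 58.7
```

{"op": "play_rows", "data": {"increments": [{"slide": [0, 0, 0.1], "roll": 0, "grip": -0.8}, {"slide": [0, 0, 0.2], "roll": 0, "grip": -0.8}, {"slide": [0, 0, 0.3], "roll": 0, "grip": -0.8}, {"slide": [0, 0, 0.4], "roll": 0, "grip": -0.8}, {"slide": [0, 0, 0.47], "roll": 0, "grip": -0.8}, {"slide": [0, 0, 0.52], "roll": 0, "grip": -0.8}, {"slide": [0, 0, 0.52], "roll": 0, "grip": -0.8}, {"slide": [0, 0, 0.52], "roll": 0, "grip": -0.8}]}}

```text
clock: 27.95
tool_pos: [472.6, -107.5, 70.7]
tcp_rot: [[0.995, 0.099, 0.0], [0.099, -0.995, 0.0], [0.0, -0.0, -1.0]]
ft_force: [-3.3, 5.7, 20.1]
gripper_width: 18.1
gripper_force: 61.2
```

{"op": "play_rows", "data": {"increments": [{"slide": [0, 0, -0.05], "roll": 0, "grip": -0.4}, {"slide": [0, 0, -0.05], "roll": 0, "grip": -0.2}, {"slide": [0, 0, -0.05], "roll": 0, "grip": -0.1}, {"slide": [0, 0, -1.0], "roll": 0, "grip": 0}, {"slide": [0, 0, -2.5], "roll": 0, "grip": 0}, {"slide": [0, 0, -4.0], "roll": -1.3, "grip": 0.1}, {"slide": [0.4, 0.4, -5.0], "roll": -2.7, "grip": 0.2}, {"slide": [0.8, 0.8, -5.8], "roll": -4.1, "grip": 0.2}, {"slide": [1.2, 1.2, -5.8], "roll": -5.5, "grip": 0.2}, {"slide": [1.6, 1.6, -5.8], "roll": -6.9, "grip": 0.2}, {"slide": [2.0, 2.0, -5.8], "roll": -8.3, "grip": 0.2}, {"slide": [2.2, 2.4, -5.8], "roll": -9.7, "grip": 0.2}, {"slide": [2.2, 2.4, -5.8], "roll": -11.1, "grip": 0.2}, {"slide": [2.2, 2.4, -5.8], "roll": -12.5, "grip": 0.2}, {"slide": [2.2, 2.4, -5.8], "roll": -13.9, "grip": 0.2}, {"slide": [2.2, 2.4, -5.8], "roll": -15.0, "grip": 0.2}, {"slide": [2.2, 2.4, -5.8], "roll": -15.0, "grip": 0.2}, {"slide": [2.2, 2.4, -5.8], "roll": -15.0, "grip": 0.2}, {"slide": [2.2, 2.4, -5.8], "roll": -15.0, "grip": 0.2}]}}

```text
clock: 29.85
tool_pos: [545.5, -173.1, 243.4]
tcp_rot: [[-0.097, 0.995, -0.0], [0.995, 0.097, -0.0], [-0.0, -0.0, -1.0]]
ft_force: [-0.6, -1.0, -0.0]
gripper_width: 51.4
gripper_force: 0.0
```

```bash
python3 - <<'E'
from spl import *
s=ctrl.observe();t=np.array(s["tool_pos"]);T=np.array(s["tcp_rot"]);print(t.round(1),T.round(3).tolist())
im,d,K,M=cam("wrist");cv2.imwrite("pics/w6.png",im)
P=cloud(d,K,M)
for i in range(5):
    x=np.array([576.2,-96.8])-35*i*np.array([.995,.0993])
    q=proj(K,M,[*x,92])[0].round().astype(int);print(i,q,np.median(P[q[1]-3:q[1]+4,q[0]-3:q[0]+4].reshape(-1,3),axis=0).round(1))
m=(P[...,2]>146)&(P[...,2]<175);m[300:]&=False
q=proj(K,M,[569.6,-234,149])[0].round().astype(int);r=P[q[1]-14:q[1]+15,q[0]-14:q[0]+15].reshape(-1,3);r=r[r[:,2]>140];print("knob",q,r.mean(0),r[:,2].max())
E
```

```text
[ 545.5 -173.1  243.4] [[-0.097, 0.995, -0.0], [0.995, 0.097, -0.0], [-0.0, -0.0, -1.0]]
0 [375 112] [576.3 -96.8  91.7]
1 [325 112] [ 541.1 -100.3   91.8]
2 [276 112] [ 506.7 -103.6   91.5]
3 [226 112] [ 471.6 -107.    91.6]
4 [177 112] [ 426.5 -111.2   61.4]
knob [348 325] [ 568.34020492 -229.57262698  156.90506176] 385.57026589956115
```

View pics/w6.png

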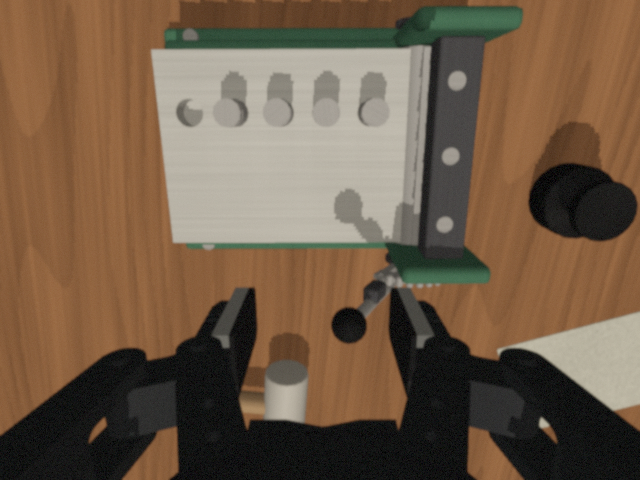

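{"op": "play_rows", "data": {"increments": [{"slide": [-1.0, 0.3, 0], "roll": 0, "grip": 0.1}, {"slide": [-2.1, 0.61, 0.5], "roll": 0, "grip": 0.1}, {"slide": [-2.1, 0.61, 1.8], "roll": 0, "grip": 0.1}, {"slide": [-2.1, 0.61, 2.8], "roll": 0, "grip": 0.1}, {"slide": [-2.1, 0.61, 3.39], "roll": 0, "grip": 0.1}, {"slide": [-2.1, 0.61, 3.39], "roll": 0, "grip": 0.1}, {"slide": [-2.1, 0.61, 3.39], "roll": 0, "grip": -0.2}, {"slide": [-2.1, 0.61, 3.39], "roll": 0, "grip": -0.6}, {"slide": [-2.1, 0.61, 3.39], "roll": 0, "grip": -0.8}, {"slide": [-2.1, 0.61, 3.39], "roll": 0, "grip": -0.8}, {"slide": [-2.1, 0.61, 3.39], "roll": 0, "grip": -0.8}]}}

```text
clock: 31.0
tool_pos: [569.8, -234.4, 143.5]
tcp_rot: [[-0.099, 0.995, 0.0], [0.995, 0.099, -0.001], [-0.001, 0.0, -1.0]]
ft_force: [-5.9, -1.4, 7.4]
gripper_width: 20.3
gripper_force: 58.7
```

{"op": "play_rows", "data": {"increments": [{"slide": [0, 0.2, -0.1], "roll": 0, "grip": -0.8}, {"slide": [0, 0.4, -0.19], "roll": 0, "grip": -0.8}, {"slide": [0, 0.57, -0.26], "roll": 0, "grip": -0.8}, {"slide": [0, 0.57, -0.26], "roll": 0, "grip": -0.8}, {"slide": [0, 0.57, -0.26], "roll": 0, "grip": -0.8}, {"slide": [0, 0.57, -0.26], "roll": 0, "grip": -0.8}, {"slide": [0, 0.57, -0.26], "roll": 0, "grip": -0.8}, {"slide": [0, 0.57, -0.26], "roll": 0, "grip": -0.8}, {"slide": [0, 0.57, -0.26], "roll": 0, "grip": -0.8}]}}

```text
clock: 31.9
tool_pos: [585.8, -233.1, 152.1]
tcp_rot: [[-0.099, 0.995, -0.001], [0.995, 0.099, -0.002], [-0.002, -0.001, -1.0]]
ft_force: [-8.7, -1.8, 14.0]
gripper_width: 20.3
gripper_force: 58.6
```

{"op": "play_rows", "data": {"increments": [{"slide": [0, 0.2, -0.06], "roll": 0, "grip": -0.8}, {"slide": [0, 0.4, -0.11], "roll": 0, "grip": -0.8}, {"slide": [0, 0.62, -0.13], "roll": 0, "grip": -0.8}, {"slide": [0, 0.62, -0.13], "roll": 0, "grip": -0.8}, {"slide": [0, 0.62, -0.13], "roll": 0, "grip": -0.8}, {"slide": [0, 0.62, -0.13], "roll": 0, "grip": -0.8}, {"slide": [0, 0.62, -0.13], "roll": 0, "grip": -0.8}, {"slide": [0, 0.62, -0.13], "roll": 0, "grip": -0.8}, {"slide": [0, 0.62, -0.13], "roll": 0, "grip": -0.8}]}}

```text
clock: 32.8
tool_pos: [606.7, -230.9, 159.7]
tcp_rot: [[-0.099, 0.995, 0.004], [0.995, 0.099, -0.003], [-0.003, 0.004, -1.0]]
ft_force: [-10.3, -5.7, 29.3]
gripper_width: 20.1
gripper_force: 58.2
```

{"op": "play_rows", "data": {"increments": [{"slide": [0, -0.05, 0], "roll": 0, "grip": -0.4}, {"slide": [0, -0.05, 0], "roll": 0, "grip": -0.2}, {"slide": [0, -0.05, 0.0], "roll": 0, "grip": -0.1}, {"slide": [0, -0.05, 0.2], "roll": 0, "grip": -0.1}, {"slide": [0, -0.05, 0.4], "roll": 0, "grip": -0.1}, {"slide": [0, -0.05, 0.4], "roll": 0, "grip": -0.1}, {"slide": [0, -0.05, 0.4], "roll": 0, "grip": -0.1}]}}

```text
clock: 33.5
tool_pos: [603.7, -230.3, 140.7]
tcp_rot: [[-0.099, 0.995, -0.001], [0.995, 0.099, 0.001], [0.001, -0.001, -1.0]]
ft_force: [0.4, -0.5, 0.6]
gripper_width: 38.4
gripper_force: 0.0
```

```bash
cat > kn.py <<'E'
from h import *
def r(n,z,box):
    im,d,K,M=cam(n);p=proj(K,M,[606,-231,161])[0].astype(int);u,v=p;g=cv2.cvtColor(im,cv2.COLOR_BGR2GRAY)
    return im[v-40:v+40,u-50:u+50]
s=ctrl.observe();print(np.round(s["tool_pos"],1),s["ft_force"].round(1) if hasattr(s["ft_force"],"round") else s["ft_force"])
a=cv2.resize(r("scene",0,0),None,fx=4,fy=4);b=cv2.resize(r("side",0,0),None,fx=4,fy=4)
import sys
cv2.imwrite(sys.argv[1],np.hstack([a,b]))
E
python3 kn.py pics/k1.png
```

```text
[ 603.7 -230.3  140.7] [ 0.4 -0.5  0.6]
```

View pics/k1.png

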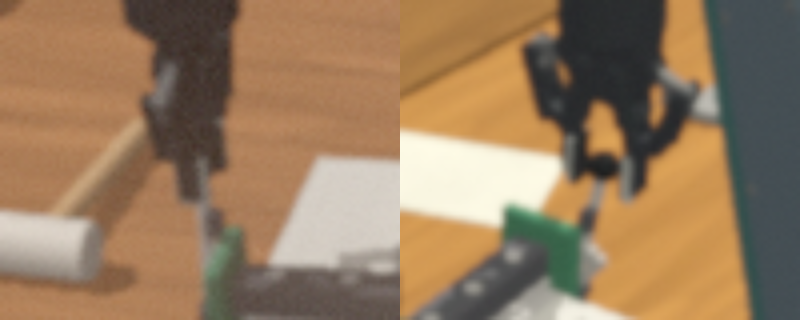

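{"op": "play_rows", "data": {"increments": [{"slide": [0, 0.04, -0.16], "roll": 0, "grip": -0.1}, {"slide": [0, 0.04, -0.16], "roll": 0, "grip": -0.3}, {"slide": [0, 0.04, -0.16], "roll": 0, "grip": -0.6}, {"slide": [0, 0.04, -0.16], "roll": 0, "grip": -0.8}, {"slide": [0, 0.04, -0.16], "roll": 0, "grip": -0.8}, {"slide": [0, 0.04, -0.16], "roll": 0, "grip": -0.8}]}}

```text
clock: 34.2
tool_pos: [605.1, -230.7, 147.3]
tcp_rot: [[-0.099, 0.995, 0.0], [0.995, 0.099, -0.001], [-0.001, 0.0, -1.0]]
ft_force: [-1.8, 0.4, 5.4]
gripper_width: 20.7
gripper_force: 58.4
```

{"op": "play_rows", "data": {"increments": [{"slide": [0, 0.2, -0.03], "roll": 0, "grip": -0.8}, {"slide": [0, 0.4, -0.05], "roll": 0, "grip": -0.8}, {"slide": [0, 0.62, -0.05], "roll": 0, "grip": -0.8}, {"slide": [0, 0.62, -0.05], "roll": 0, "grip": -0.8}, {"slide": [0, 0.62, -0.05], "roll": 0, "grip": -0.8}, {"slide": [0, 0.62, -0.05], "roll": 0, "grip": -0.8}, {"slide": [0, 0.62, -0.05], "roll": 0, "grip": -0.8}, {"slide": [0, 0.62, -0.05], "roll": 0, "grip": -0.8}, {"slide": [0, 0.62, -0.05], "roll": 0, "grip": -0.8}]}}

```text
clock: 35.1
tool_pos: [623.3, -228.6, 148.5]
tcp_rot: [[-0.099, 0.995, -0.001], [0.995, 0.099, -0.0], [-0.0, -0.001, -1.0]]
ft_force: [-5.0, 0.2, 5.5]
gripper_width: 20.8
gripper_force: 61.4
```

{"op": "play_rows", "data": {"increments": [{"slide": [0, 0.2, 0], "roll": 0, "grip": -0.8}, {"slide": [0, 0.4, 0.03], "roll": 0, "grip": -0.8}, {"slide": [0, 0.62, 0.05], "roll": 0, "grip": -0.8}, {"slide": [0, 0.62, 0.05], "roll": 0, "grip": -0.8}, {"slide": [0, 0.62, 0.05], "roll": 0, "grip": -0.8}, {"slide": [0, 0.62, 0.05], "roll": 0, "grip": -0.8}, {"slide": [0, 0.62, 0.05], "roll": 0, "grip": -0.8}, {"slide": [0, 0.62, 0.05], "roll": 0, "grip": -0.8}, {"slide": [0, 0.62, 0.05], "roll": 0, "grip": -0.8}]}}

```text
clock: 36.0
tool_pos: [642.1, -227.2, 146.6]
tcp_rot: [[-0.099, 0.995, 0.0], [0.995, 0.099, -0.001], [-0.001, -0.0, -1.0]]
ft_force: [-4.0, -4.4, 4.6]
gripper_width: 20.9
gripper_force: 61.5
```

{"op": "play_rows", "data": {"increments": [{"slide": [0, 0.2, 0.04], "roll": 0, "grip": -0.8}, {"slide": [0, 0.4, 0.1], "roll": 0, "grip": -0.8}, {"slide": [0, 0.59, 0.16], "roll": 0, "grip": -0.8}, {"slide": [0, 0.59, 0.16], "roll": 0, "grip": -0.8}, {"slide": [0, 0.59, 0.16], "roll": 0, "grip": -0.8}, {"slide": [0, 0.59, 0.16], "roll": 0, "grip": -0.8}, {"slide": [0, 0.59, 0.16], "roll": 0, "grip": -0.8}, {"slide": [0, 0.59, 0.16], "roll": 0, "grip": -0.8}, {"slide": [0, 0.59, 0.16], "roll": 0, "grip": -0.8}]}}

```text
clock: 36.9
tool_pos: [660.1, -226.2, 141.6]
tcp_rot: [[-0.099, 0.995, 0.001], [0.995, 0.099, -0.002], [-0.002, 0.001, -1.0]]
ft_force: [-2.1, -5.8, 1.9]
gripper_width: 20.6
gripper_force: 61.6
```

{"op": "play_rows", "data": {"increments": [{"slide": [0, 0, 0], "roll": 0, "grip": -0.4}, {"slide": [0, 0, 0], "roll": 0, "grip": -0.2}, {"slide": [0, 0, 0], "roll": 0, "grip": 0.0}, {"slide": [0, 0, 0], "roll": 0, "grip": 0.1}, {"slide": [0, 0, -0.8], "roll": 0, "grip": 0.1}, {"slide": [0, 0, -2.2], "roll": 0, "grip": 0.1}, {"slide": [0.5, 0, -3.4], "roll": 0, "grip": 0.1}, {"slide": [2.0, 0, -3.4], "roll": 0, "grip": 0.1}, {"slide": [3.6, 0.1, -3.4], "roll": 0, "grip": 0.1}, {"slide": [5.2, 0.1, -3.4], "roll": 0, "grip": 0.1}, {"slide": [6.8, 0.2, -3.4], "roll": 0, "grip": 0.1}, {"slide": [8.4, 0.2, -3.4], "roll": 0, "grip": 0.1}, {"slide": [10.0, 0.25, -3.4], "roll": 0, "grip": 0.1}, {"slide": [11.5, 0.25, -3.4], "roll": 0, "grip": 0.1}, {"slide": [12.6, 0.25, -3.4], "roll": 0, "grip": 0.1}, {"slide": [12.6, 0.25, -3.4], "roll": 0, "grip": 0.1}, {"slide": [12.6, 0.25, -3.4], "roll": 0, "grip": 0.1}, {"slide": [12.6, 0.25, -3.4], "roll": 0, "grip": 0.1}]}}

```text
clock: 38.7
tool_pos: [629.9, 151.1, 243.5]
tcp_rot: [[-0.099, 0.995, -0.0], [0.995, 0.099, -0.0], [-0.0, -0.0, -1.0]]
ft_force: [0.1, -1.0, -0.0]
gripper_width: 46.8
gripper_force: 0.0
```

```bash
cat > gd.py <<'E'
from h import *
s=ctrl.observe();t=np.array(s["tool_pos"]);T=np.array(s["tcp_rot"]);print(t.round(1),"yaw",np.arctan2(T[1,1],T[0,1]).round(3))
im,d,K,M=cam("wrist");P=cloud(d,K,M)
v,u=np.mgrid[0:480,0:640]
for lo,hi in((48,62),(28,42)):
    m=((P[...,2]>lo)&(P[...,2]<hi)).astype(np.uint8);m[300:]=0
    k,l,st,ce=cv2.connectedComponentsWithStats(m)
    for i in range(1,k):
        if st[i,4]>800:
            c=np.argwhere(l==i)[:,::-1].astype(np.float32);b=cv2.boxPoints(cv2.minAreaRect(c))
            X=ray(K,M,b,(lo+hi)/2)[:,:2];(cx,cy),wh,_=cv2.minAreaRect(X.astype(np.float32))
            e=X[1]-X[0];f=X[2]-X[1];L=e if np.linalg.norm(e)>np.linalg.norm(f) else f;L=L*np.sign(L[1])
            print(lo,st[i],"centre",round(cx,1),round(cy,1),"size",np.round(wh,1),"yaw of long axis from +y (ccw+):",np.arctan2(-L[0],L[1]).round(3), "tool units",((np.array([cx,cy,(lo+hi)/2])-t)@T/30).round(3))
E
python3 gd.py; python3 - <<'E'
import sys;sys.path.insert(0,'.')
from h import *
def knob(n):
    im,d,K,M=cam(n);u0,v0=(proj(K,M,[660,-225,157])[0]-12).astype(int)
    g=cv2.cvtColor(im,cv2.COLOR_BGR2GRAY)[v0:v0+24,u0:u0+24]
    n_,_,st,ce=cv2.connectedComponentsWithStats((g<70).astype(np.uint8));i=1+np.argmax(st[1:,4]);c=ce[i]+[u0,v0]
    print(n,st[i],ray(K,M,c,156.7).round(1))
knob("scene");knob("side")
E
```

```text
[629.9 151.1 243.5] yaw 0.099
48 [ 260  120   31   96 1623] centre 588.1 175.2 size [79.7 14.9] yaw of long axis from +y (ccw+): -0.106 tool units [ 0.938 -1.307  6.284]
28 [ 238   80   82  165 7278] centre 585.6 175.3 size [137.   55.4] yaw of long axis from +y (ccw+): -0.135 tool units [ 0.95  -1.39   6.951]
scene [10 10  6  6 15] [[ 662.9 -224.9  156.7]]
side [10 11  5  5 23] [[ 661.  -223.1  156.7]]
```

{"op": "play_rows", "data": {"increments": [{"slide": [0.5, -0.7, 1.0], "roll": 1.0, "grip": 0.1}, {"slide": [0.938, -1.31, 2.2], "roll": 2.0, "grip": 0.1}, {"slide": [0.938, -1.31, 3.6], "roll": 2.0, "grip": 0.1}, {"slide": [0.938, -1.31, 5.0], "roll": 2.0, "grip": 0.1}, {"slide": [0.938, -1.31, 6.0], "roll": 2.0, "grip": 0.1}, {"slide": [0.938, -1.31, 6.6], "roll": 2.0, "grip": 0.1}, {"slide": [0.938, -1.31, 6.8], "roll": 2.0, "grip": 0.1}, {"slide": [0.938, -1.31, 6.8], "roll": 2.0, "grip": -0.2}, {"slide": [0.938, -1.31, 6.8], "roll": 2.0, "grip": -0.6}, {"slide": [0.938, -1.31, 6.8], "roll": 2.0, "grip": -1.0}, {"slide": [0.938, -1.31, 6.8], "roll": 2.0, "grip": -1.0}, {"slide": [0.938, -1.31, 6.8], "roll": 2.0, "grip": -1.0}, {"slide": [0.938, -1.31, 6.8], "roll": 2.0, "grip": -1.0}]}}

```text
clock: 40.15
tool_pos: [588.7, 176.1, 40.8]
tcp_rot: [[0.11, 0.994, 0.002], [0.994, -0.11, 0.0], [0.0, 0.002, -1.0]]
ft_force: [-0.3, -2.2, 6.3]
gripper_width: 12.6
gripper_force: 62.7
```

{"op": "play_rows", "data": {"increments": [{"slide": [0, 0, -1.0], "roll": 0, "grip": -1.0}, {"slide": [0, 0, -2.2], "roll": 0, "grip": -1.0}, {"slide": [0, 0, -3.5], "roll": 0, "grip": -1.0}, {"slide": [0, 0, -4.6], "roll": 0, "grip": -1.0}, {"slide": [-1.0, 0.3, -4.6], "roll": -0.3, "grip": -1.0}, {"slide": [-2.2, 0.6, -4.6], "roll": -0.6, "grip": -1.0}, {"slide": [-3.4, 0.9, -4.6], "roll": -0.9, "grip": -1.0}, {"slide": [-4.6, 1.2, -4.6], "roll": -1.2, "grip": -1.0}, {"slide": [-5.8, 1.5, -4.6], "roll": -1.5, "grip": -1.0}, {"slide": [-7.0, 1.8, -4.6], "roll": -1.8, "grip": -1.0}, {"slide": [-8.2, 2.1, -4.6], "roll": -2.0, "grip": -1.0}, {"slide": [-9.2, 2.4, -4.6], "roll": -2.0, "grip": -1.0}, {"slide": [-9.7, 2.52, -4.6], "roll": -2.0, "grip": -1.0}, {"slide": [-9.7, 2.52, -4.6], "roll": -2.0, "grip": -1.0}, {"slide": [-9.7, 2.52, -4.6], "roll": -2.0, "grip": -1.0}, {"slide": [-9.7, 2.52, -4.6], "roll": -2.0, "grip": -1.0}]}}

```text
clock: 41.75
tool_pos: [630.6, -119.7, 177.4]
tcp_rot: [[-0.1, 0.995, -0.001], [0.995, 0.1, 0.001], [0.001, -0.001, -1.0]]
ft_force: [0.7, 0.3, -1.8]
gripper_width: 11.8
gripper_force: 61.5
```

```bash
python3 - <<'E'
from h import *
s=ctrl.observe();print(np.round(s["tool_pos"],1))
im,d,K,M=cam("wrist");cv2.imwrite("pics/w7.png",im);np.savez("w7.npz",im=im,d=d,K=K,M=M)
E
```

```text
[ 630.6 -119.7  177.4]
```

View pics/w7.png

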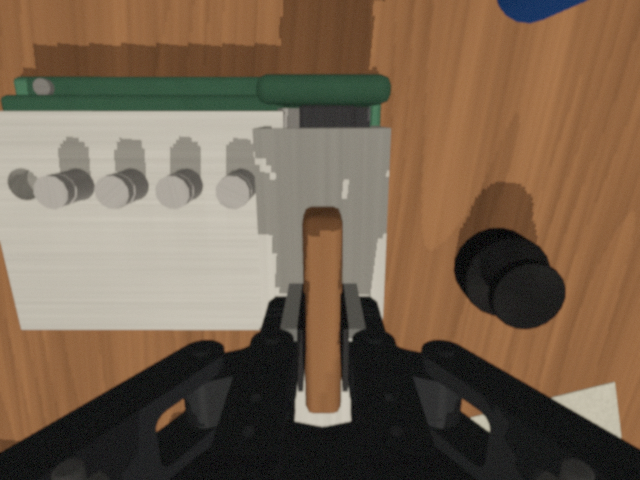

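{"op": "play_rows", "data": {"increments": [{"slide": [-0.02, 0.02, 0.6], "roll": 0, "grip": -1.0}, {"slide": [-0.02, 0.02, 1.1], "roll": 0, "grip": -1.0}, {"slide": [-0.02, 0.02, 1.35], "roll": 0, "grip": -1.0}, {"slide": [-0.02, 0.02, 1.5], "roll": 0, "grip": -1.0}, {"slide": [-0.02, 0.02, 1.65], "roll": 0, "grip": -1.0}, {"slide": [-0.02, 0.02, 1.8], "roll": 0, "grip": -1.0}, {"slide": [-0.02, 0.02, 1.95], "roll": 0, "grip": -1.0}, {"slide": [-0.02, 0.02, 2.1], "roll": 0, "grip": -1.0}, {"slide": [-0.02, 0.02, 2.1], "roll": 0, "grip": -1.0}, {"slide": [-0.02, 0.02, 2.1], "roll": 0, "grip": -1.0}]}}

```text
clock: 42.8
tool_pos: [631.7, -122.1, 114.6]
tcp_rot: [[-0.099, 0.995, -0.0], [0.995, 0.099, 0.0], [0.0, -0.0, -1.0]]
ft_force: [-0.2, 0.1, -2.0]
gripper_width: 12.1
gripper_force: 61.5
```

Astride without contact; lower the last bit.

{"op": "play_rows", "data": {"increments": [{"slide": [0, 0, 0.05], "roll": 0, "grip": -1.0}, {"slide": [0, 0, 0.1], "roll": 0, "grip": -1.0}, {"slide": [0, 0, 0.13], "roll": 0, "grip": -1.0}, {"slide": [0, 0, 0.13], "roll": 0, "grip": -1.0}, {"slide": [0, 0, 0.13], "roll": 0, "grip": -1.0}]}}

```text
clock: 43.3
tool_pos: [631.8, -122.1, 110.9]
tcp_rot: [[-0.099, 0.995, 0.0], [0.995, 0.099, -0.0], [-0.0, 0.0, -1.0]]
ft_force: [0.2, -0.1, 0.5]
gripper_width: 12.1
gripper_force: 61.7
```

{"op": "play_rows", "data": {"increments": [{"slide": [0, 0, 0.01], "roll": 0, "grip": -0.8}, {"slide": [0, 0, 0.01], "roll": 0, "grip": -0.5}, {"slide": [0, 0, 0.01], "roll": 0, "grip": -0.3}, {"slide": [0, 0, 0.01], "roll": 0, "grip": -0.2}, {"slide": [0, 0, -0.6], "roll": 0, "grip": -0.2}, {"slide": [0, 0, -2.0], "roll": 0, "grip": -0.2}, {"slide": [0, 0, -3.5], "roll": 0, "grip": -0.2}, {"slide": [-0.3, -0.5, -5.0], "roll": 0, "grip": -0.2}, {"slide": [-1.5, -1.5, -5.5], "roll": 0, "grip": -0.2}, {"slide": [-3.0, -1.5, -5.5], "roll": 0, "grip": -0.2}, {"slide": [-3.0, -1.5, -5.5], "roll": 0, "grip": -0.2}, {"slide": [-3.0, -1.5, -5.5], "roll": 0, "grip": -0.2}]}}

```text
clock: 44.5
tool_pos: [595.7, -216.9, 275.5]
tcp_rot: [[-0.097, 0.995, -0.0], [0.995, 0.097, 0.0], [0.0, 0.0, -1.0]]
ft_force: [0.4, 0.5, 0.4]
gripper_width: 34.1
gripper_force: 0.0
```

```bash
python3 - <<'E'
from h import *
im,d,K,M=cam("wrist");P=cloud(d,K,M);cv2.imwrite("pics/w8.png",im)
o=np.array([555.33,-129.03]);c,s=np.cos(.0995),np.sin(.0995);R=np.array([[c,-s],[s,c]])
for lo,hi,z in((118,132,125),(98,112,105),(86,97,92)):
    m=((P[...,2]>lo)&(P[...,2]<hi)).astype(np.uint8);m[330:]=0
    k,l,st,ce=cv2.connectedComponentsWithStats(m)
    for i in range(1,k):
        if st[i,4]>150:
            Q=((P[l==i][:,:2]-o)@R).astype(np.float32);print(z,P[l==i][:,2].mean().round(1),[np.round(a,1) for a in cv2.minAreaRect(Q)])
print("knob wrist",)
q=proj(K,M,[660,-225,157])[0].astype(int);print(q)
E
```

```text
125 124.2 [array([77.5, -2.5]), array([14.3, 79.9]), np.float64(0.2)]
125 124.1 [array([  81.4, -101.5]), array([13.5, 16.3]), np.float64(2.8)]
105 104.6 [array([ 77.7, -15.1]), array([145. ,  64.1]), np.float64(88.6)]
105 102.3 [array([ 62.2, -96.7]), array([18.4, 35.9]), np.float64(71.6)]
92 91.3 [array([-80.7,  29.7]), array([19.5, 19.8]), np.float64(20.9)]
92 91.6 [array([24.5, 29.6]), array([19.6, 18.8]), np.float64(87.6)]
92 91.3 [array([-45.6,  29.6]), array([19.3, 19.4]), np.float64(63.4)]
92 91.4 [array([-10.5,  29.4]), array([19.3, 19.4]), np.float64(89.3)]
92 93.4 [array([ 36.3, -96.5]), array([17.1,  9.8]), np.float64(2.2)]
knob wrist
[413 244]
```

View pics/w8.png

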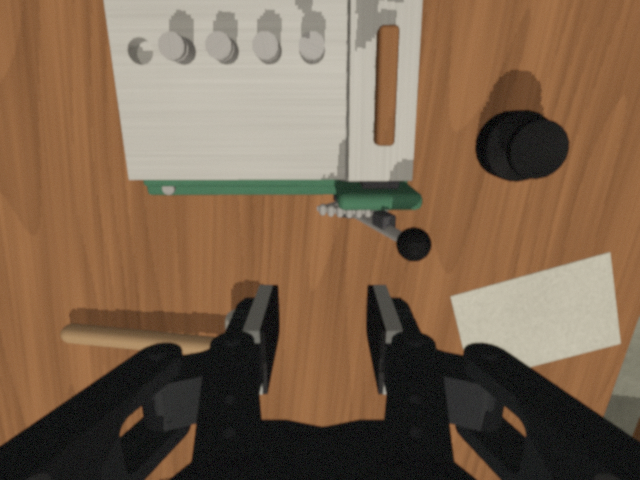

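```bash
python3 -c "
from workcell import ctrl
print(ctrl.job_done())"
```

```text
the job is handed in; nothing more can be done
None
```

The job is handed in at about 45 s. The lever was first swung wide open, then all four pins present were pressed home in holes 0–3. It was then clicked one notch at a time to the fifth, and the guard, which had been knocked about 55 mm aside, was set square over the clamp bar. The last camera checks agreed.

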